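Fetch the slip case from behind the card boxes on the barred record rack

ROBOT

A 6-joint arm with a two-finger parallel gripper is mounted at the origin on the work surface. World frame = base frame: x ahead of the robot, y to its left, z up, the work surface at z = 0. Lengths are in m, angles in rad, forces in N, time in s.
With the tool pointing down it reaches from about 0.35 to 0.975 m from the base axis. Payload 4.9 kg.
Tool frame: the origin (TCP) lies on the front face of the gripper's body, between the roots of the fingers; the fingertips stand 73 mm ahead of it and the grasp point (between the pads) lies 54 mm ahead of it (tip_extent is the distance from the TCP to the fingertips, in m); y points along the fingers, x is the direction in which the jaws open and shut, and the axes are right-handed (so a half turn about y gives the same grasp; the last joint's range is limited). The gripper opens to 85 mm and grips with 20 to 120 N. Pads are 22 mm wide; open, the fingers measure 114 mm over their backs; the gripper's body (76 mm by 85 mm) begins 54 mm behind the grasp point. The pads swing forward as they close: fully open they stand 13 mm farther back than shut.
Start: joints at [1.103, 0.053, 1.613, -0, 1.476, -0.119], TCP at [0.214, 0.587, 0.304] pointing down, gripper open.
Joint ranges: [-3.01, 3.01], [-1.01, 2.22], [0.06, 2.58], [-1.02, 4.17], [0.09, 2.62], [-3.14, 3.14]. Speed limits (rad/s): [2.57, 2.57, 3.14, 3.14, 3.14, 3.14].

INTERFACE

Orientations are given as a unit quaternion [w, x, y, z].
In Python, from plant import state, grab_frame, camera_info, job_done, tip_extent gives the robot as it stands.
- The arm moves only by the tool carry_out, never from a script. Its argument "rows" is a list that holds one entry, the list of rows, each a list of 7 numbers: the turn, a rotation vector about the world's x, y, z as a fraction of full scale, then the shift along the world's x, y, z as a fraction of full scale, then the finger opening in mm, from 0 to 85.4. A call has 1 to 5 rows; each row shifts and turns the commanded pose from where the row before left it; what a row does not reach is not made up. Full scale, the value 1, is 40 mm for a shift and 4 degrees for a turn. A row lasts 1/10 s, in which the tool goes at most 50 mm and 8.59 degrees, less where a joint would pass 70% of its speed; a pose out of reach is approached as far as the arm can. A call with a number of a shift or a turn outside -1 to 1 is refused whole. A call with a gripper value outside its range is refused whole. The fingers move at their own pace and stop on an object; the grip force is fixed at half the most. Time passes only in rows, so rows that do not move let the fingers close. It gives the time, the measured TCP pose, the force and the opening at its end, in the units of the state.
- state(): the state, without advancing time (a new reading comes with each control period).
- grab_frame(name): name is "scene" or "top"; returns the picture (384x512x3 uint8, blue, green, red); there is no depth.
- camera_info(name): a dict with "intrinsics" (3x3 intrinsics, pixels), "k1" (the pictures are not rectified: a ray, as slopes to the right and down, at radius r is drawn at 1 + k1 r^2 times it, then the intrinsics apply), "xyz" and "rotation" of the camera in the world. Camera axes: x right, y down, z forward; pixel columns grow to the right and rows downward; lengths in m; the calibration is good to about 2 mm. A picture is of the moment at which its call begins. camera_info takes no time and is no camera call.
- job_done(): hands the job in, once; it reports no verdict.
The state is a dict: "time": time; "joint_pos": joint angles; "joint_vel": joint speeds; "joint_efforts": joint torques, N m; "tool_pos": TCP position; "tool_rot": TCP orientation; "contact_force": force on the tool from outside, world axes, zero at the start; "ft_torque": the same for the moment, N m; "gripper_width": opening from 0.0 (shut) to 1.0 (fully open).
Only numpy, scipy, OpenCV 4.12 (cv2) and the standard library are available. Lean on these libraries where they do the work, as an engineer would, in place of code of your own. Each camera call takes 0.05 s, during which the arm holds its last target.

TASK

Fetch the yellow slip case from behind the two card boxes on the record rack: first lift the fall bar out of its two open brackets and lay it on the lid panel of the folded blue crate, stand both card boxes on that panel too, then lay the case flat in the black tray. After that put each card box back upright on the rack exactly where it stood, red and green on their own sides, and lower the bar back down into both brackets. Keep the boxes and the case level all the while and leave the tape roll and the stapler where they are.

Things in the scene. Friction and masses are not known exactly. Their poses are not given: they have to be found in the camera images.
- rack: Fixed white open rack; origin on the table under it, x to its rear (away from robot), y left. Deck top at 30 mm, clear y -104..104 between side panels 75 mm high. Front row: two bays, a card box each at about x -30, y +-52, parted by a thin upright (x -51, y 0, top at 75). Case behind at x 32. Rear rail x 106, top at 66. Dark open brackets at x -95, y +-114, top at 120; posts by them to 128
- bar_mid (a point): Centre of the loose aluminium fall bar, 14 (x) x 276 (y) x 22 mm high, black end caps 22 x 8 x 26. Its ends lie in the rack's two brackets (slot 18 mm wide, flared to 42 at the top, floor 84 mm over the table); seated, its centre is at rack x -95, y 0, 95 mm over the table, with 10 mm endways play. On a flat surface the centre is 13 mm up. 0.2 kg
- redbox_mid (a point): Centre of the white card box with red lid: closed, 52 (x) x 86 (y) x 90 mm high, lid flush; the point is 45 mm above its underside, z up. About 0.3 kg. It stands in one of the rack's two front bays, left or right
- greenbox_mid (a point): Centre of the white card box with green lid, otherwise like the red one: 52 x 86 x 90 mm, the point 45 mm above its underside. It stands in the other front bay
- case_mid (a point): Centre of the yellow slip case, flat and closed, 55 (x) x 180 (y) x 36 mm high, lying on the rack's deck behind the two card boxes, about 9 mm from them; the point is 18 mm above its underside, z up. About 0.25 kg. (A grey one on the table is not wanted.)
- crate_top (a point): Middle of the flat lid panel of the fixed, folded-flat blue crate, on its surface 56 mm above the table; x along the crate, z up. Panel: x -150..150, y -98..98 mm from here, inside a rim 8 mm high; beyond x 155 are sunken pockets with keys. The crate is left or right of the rack
- tray: Black out-tray, fixed, on the other side of the rack from the crate; origin on the table under its middle. Outside 250 (x) x 180 (y) x 36 mm high, walls and floor 4 mm thick
- tape_mid (a point): Centre of a loose brown roll of packing tape lying flat, 96 mm across, 48 mm high, in front of the rack; leave alone
- stapler_mid (a point): Middle of a loose grey and black stapler, 36 x 130 mm, 44 mm high, the point 22 mm above the table, in front of the rack; leave alone
Things that resemble listed ones, but are neither listed nor needed, are in the scene too. What is shaped like the part that bears case_mid but turquoise is not meant.

How it is judged:
On the way, in this order (a step that is already met when the one before it is completed fails the run):
1. the bar lies on the crate's lid panel, boxes and case not yet taken from their places (x of bar_mid in the frame of crate_top between -0.16 and 0.16 m and y of bar_mid in the frame of crate_top between -0.105 and 0.105 m and z of bar_mid in the frame of crate_top between 0.007 and 0.025 m and angle between bar_mid's own z axis and vertical below 0.12 rad and distance of each of redbox_mid, greenbox_mid, case_mid from where it was at the start of the episode below 0.03 m), for 0.2 s.
2. both card boxes stand on the crate's lid panel, the case still on the rack (x of redbox_mid in the frame of crate_top between -0.16 and 0.16 m and y of redbox_mid in the frame of crate_top between -0.105 and 0.105 m and z of redbox_mid in the frame of crate_top between 0.039 and 0.057 m and angle between each of redbox_mid, greenbox_mid's own z axis and vertical below 0.12 rad and x of greenbox_mid in the frame of crate_top between -0.16 and 0.16 m and y of greenbox_mid in the frame of crate_top between -0.105 and 0.105 m and z of greenbox_mid in the frame of crate_top between 0.039 and 0.057 m and distance of case_mid from where it was at the start of the episode below 0.05 m), for 0.2 s.
3. the slip case lies flat in the tray (x of case_mid in the frame of tray between -0.04 and 0.04 m and y of case_mid in the frame of tray between -0.065 and 0.065 m and z of case_mid in the frame of tray between 0.015 and 0.028 m and angle between case_mid's own z axis and vertical below 0.1 rad), for 0.2 s.
4. both card boxes stand where they stood on the rack, the bar not yet back (distance of each of redbox_mid, greenbox_mid from where it was at the start of the episode below 0.015 m and angle between each of redbox_mid, greenbox_mid's own z axis and vertical below 0.1 rad and angle between the y axis of each of redbox_mid, greenbox_mid and the y axis of rack, either way round below 0.2 rad and distance of bar_mid from where it was at the start of the episode above 0.1 m), for 0.2 s.
5. the bar lies in both brackets (distance of bar_mid from where it was at the start of the episode below 0.015 m and angle between the y axis of bar_mid and the y axis of rack, either way round below 0.06 rad and z of bar_mid in the frame of rack between 0.09 and 0.1 m), for 0.2 s.
At the end, for the whole second after the job is handed in: Case flat in the tray; each card box upright within 15 mm of where it stood at the start and square to the rack; bar down in both brackets, within 15 mm of its starting place and 5 mm of its seated height; all released and at rest (all of step 3 and all of step 5 and distance of each of redbox_mid, greenbox_mid from where it was at the start of the episode below 0.015 m and angle between each of redbox_mid, greenbox_mid's own z axis and vertical below 0.1 rad and angle between the y axis of each of redbox_mid, greenbox_mid and the y axis of rack, either way round below 0.2 rad and linear speed of each of redbox, greenbox, case, bar below 0.02 m/s); the robot touches nothing.
It fails at once if a card box or the case is tipped by more than about 30 degrees (angle between any of redbox_mid, greenbox_mid, case_mid's own z axis and vertical above 0.52 rad).
It fails at once if the tape roll or the stapler is shifted by more than 30 mm (distance of any of tape_mid, stapler_mid from where it was at the start of the episode above 0.03 m).
It also fails if it takes over 147 s, if anything falls off the work surface, if the arm or the gripper's body presses on something with over 40 N, if the wrist force passes 120 N, or if a joint passes its speed limit or range.

## Working session

There is one attempt and no reset: what is moved stays moved. The work goes in short steps, Python scripts to look and compute and a tool call to move; the robot and the scene stay as the last step left them, time stands still between calls to the robot, and variables do not carry over. Pictures are saved under pics/ and viewed, and the job is handed in when it is done.

Besides the shell and the picture viewer there is one more tool, called after ">>>" as name([rows], argument=value, ...), one row to a line, values as JSON. carry_out: Moves the arm, as the interface text tells. Shift numbers are shares of 40 mm and turn numbers shares of 4 degrees, none past 1 either way. Its arguments: {"type":"object","properties":{"rows":{"type":"array"}},"required":["rows"]}

```bash
ls; mkdir -p pics; python3 - <<'E'
from plant import *
import cv2
print(state())
for n in("scene","top"):
    f=grab_frame(n); cv2.imwrite(f"pics/{n}0.png",f); print(n,camera_info(n))
print(tip_extent)
E
```

```text
pics
{'time': 0.0, 'joint_pos': array([ 1.10301813e+00,  5.33278994e-02,  1.61430024e+00,  3.99165293e-06,
        1.47596299e+00, -1.18961436e-01]), 'joint_vel': array([ 0.0005268 ,  0.00017381,  0.0010067 ,  0.00129439, -0.00053898,
       -0.00063492]), 'joint_efforts': array([-2.81617518e-03, -3.93665314e+01, -3.70185649e+01, -3.00660722e-04,
        6.75925883e-03, -4.73925486e-07]), 'tool_pos': array([0.21337855, 0.58694631, 0.30267708]), 'tool_rot': array([-0.57884468,  0.57950979,  0.4050282 , -0.40627503]), 'contact_force': array([0.73656021, 0.8871112 , 0.07353615]), 'ft_torque': array([-0.00626197,  0.0392564 ,  0.06095927]), 'gripper_width': 0.999814441240906}
scene {'intrinsics': array([[384.39749219,   0.        , 254.76466771],
       [  0.        , 384.39749219, 187.85101481],
       [  0.        ,   0.        ,   1.        ]]), 'k1': -0.026827042607192687, 'xyz': array([0.87627369, 0.28763671, 0.83055659]), 'rotation': array([-0.13889231,  0.45786398,  0.83789863, -0.26266972])}
top {'intrinsics': array([[403.4303941 ,   0.        , 251.48210773],
       [  0.        , 403.4303941 , 193.0069948 ],
       [  0.        ,   0.        ,   1.        ]]), 'k1': -0.08256141851122364, 'xyz': array([ 0.21252506, -0.00562331,  1.22658852]), 'rotation': array([-0.06369949,  0.70524675, -0.70305054,  0.06549309])}
0.0726
```

View pics/scene0.png

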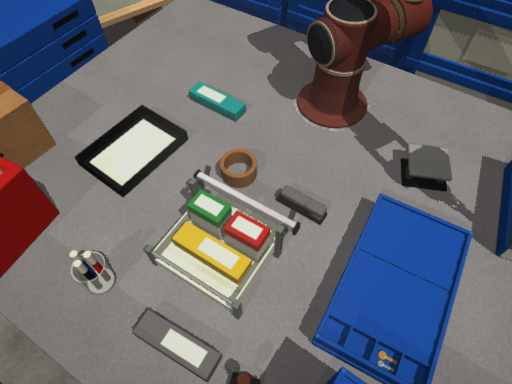

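View pics/top0.png

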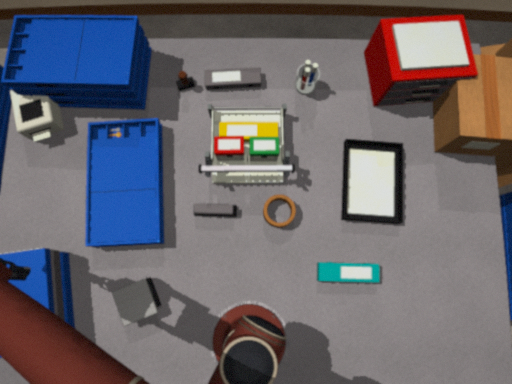

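```bash
cat > h.py <<'E'
import numpy as np, cv2, plant
from scipy.spatial.transform import Rotation as R
C={n:plant.camera_info(n) for n in("scene","top")}
def cam(n):
    c=C[n]; q=c['rotation']; return c['intrinsics'],c['k1'],np.array(c['xyz']),R.from_quat(np.roll(q,-1)).as_matrix()
def ray(n,uv):
    K,k,o,Rm=cam(n); d=np.linalg.solve(K,[uv[0],uv[1],1])[:2]; s=d.copy()
    for _ in range(30): s=d/(1+k*(s@s))
    v=Rm@np.array([s[0],s[1],1]); return o,v/np.linalg.norm(v)
def onz(n,uv,z):
    o,v=ray(n,uv); return o+v*(z-o[2])/v[2]
def proj(n,p):
    K,k,o,Rm=cam(n); c=Rm.T@(np.array(p)-o); s=c[:2]/c[2]; s=s*(1+k*(s@s)); return (K@[s[0],s[1],1])[:2]
def tri(a,b):
    o1,v1=ray("scene",a);o2,v2=ray("top",b)
    A=np.stack([v1,-v2],1); t=np.linalg.lstsq(A,o2-o1,rcond=None)[0]
    p,q=o1+v1*t[0],o2+v2*t[1]; return (p+q)/2,np.linalg.norm(p-q)
def blobs(f,lo,hi,minA=40):
    h=cv2.cvtColor(f,cv2.COLOR_BGR2HSV); m=cv2.inRange(h,np.array(lo),np.array(hi))
    n,l,s,c=cv2.connectedComponentsWithStats(m); return [(c[i].round(1),s[i,4],s[i,:4].tolist(),(l==i).astype(np.uint8)) for i in range(1,n) if s[i,4]>=minA]
E
python3 - <<'E'
import cv2
a=cv2.imread('pics/scene0.png');b=cv2.imread('pics/top0.png')
cv2.imwrite('pics/c1.png',cv2.resize(a[160:320,140:340],None,fx=4,fy=3.7,interpolation=cv2.INTER_CUBIC))
cv2.imwrite('pics/c2.png',cv2.resize(b[90:230,80:310],None,fx=3.4,fy=3.4,interpolation=cv2.INTER_CUBIC))
from h import *
for n in("top","scene"):
  f=cv2.imread(f'pics/{n}0.png')
  for nm,lo,hi in(("yel",(20,120,120),(32,255,255)),("red",(0,150,90),(6,255,255)),("grn",(50,110,60),(75,255,255)),("turq",(80,120,60),(95,255,255))):
    for c,A,bb,m in blobs(f,lo,hi): print(n,nm,c,A,bb)
E
```

```text
top yel [253.1 128.4] 538 [219, 122, 60, 18]
top red [409.3  54.7] 3133 [365, 14, 113, 90]
top red [228.2 146.2] 229 [214, 137, 30, 17]
top red [ 40.2 351.2] 4084 [0, 296, 110, 88]
top red [250.3 313.5] 395 [226, 306, 55, 22]
top red [243.7 331.1] 58 [238, 327, 15, 8]
top grn [263.8 147.8] 222 [249, 138, 30, 17]
top turq [344.4 272.2] 749 [318, 262, 62, 21]
scene yel [210.4 250.3] 1429 [172, 221, 80, 64]
scene red [390.3  10.3] 161 [378, 0, 21, 24]
scene red [416.7   7.7] 281 [401, 0, 31, 18]
scene red [ 19.9 212.4] 3898 [0, 156, 59, 122]
scene red [246.9 232.5] 603 [224, 211, 46, 40]
scene red [ 97.2 267.2] 50 [92, 263, 10, 10]
scene grn [209.1 207.3] 436 [187, 189, 44, 38]
scene turq [219.4 103.3] 814 [189, 82, 57, 39]
```

View pics/c1.png

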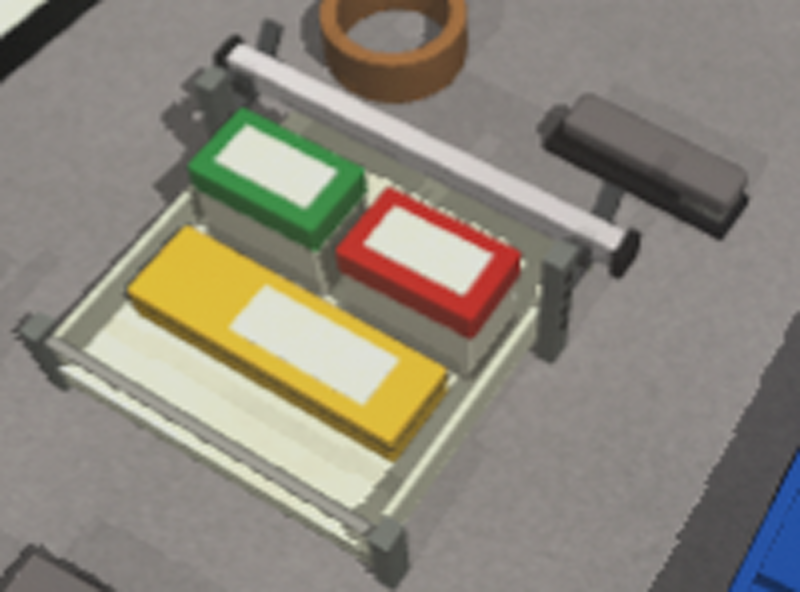

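View pics/c2.png

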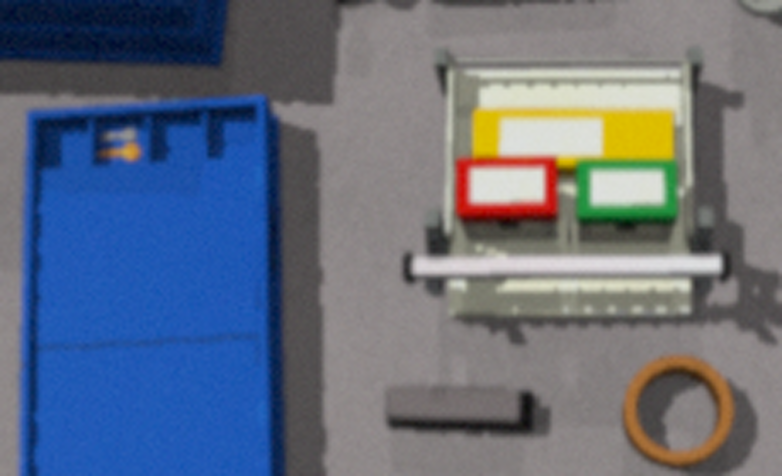

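```bash
python3 - <<'E'
import cv2
a=cv2.imread('pics/scene0.png');b=cv2.imread('pics/top0.png')
def crop(f,x,y,w,h,s,o):
    g=cv2.resize(f[y:y+h,x:x+w],None,fx=s,fy=s,interpolation=cv2.INTER_CUBIC)
    for i in range(0,w,10): cv2.putText(g,str(x+i),(i*s,8),0,.32,(255,255,255),1); cv2.line(g,(i*s,0),(i*s,h*s),(255,255,255),1) if 0 else cv2.line(g,(i*s,10),(i*s,18),(255,255,255),1)
    for i in range(0,h,10): cv2.putText(g,str(y+i),(0,i*s+4),0,.32,(255,255,255),1); cv2.line(g,(24,i*s),(32,i*s),(255,255,255),1)
    cv2.imwrite(o,g)
crop(a,182,165,120,90,6,'pics/d1.png')
crop(b,195,98,104,90,7,'pics/d2.png')
E
```

```text
(no output)
```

View pics/d1.png

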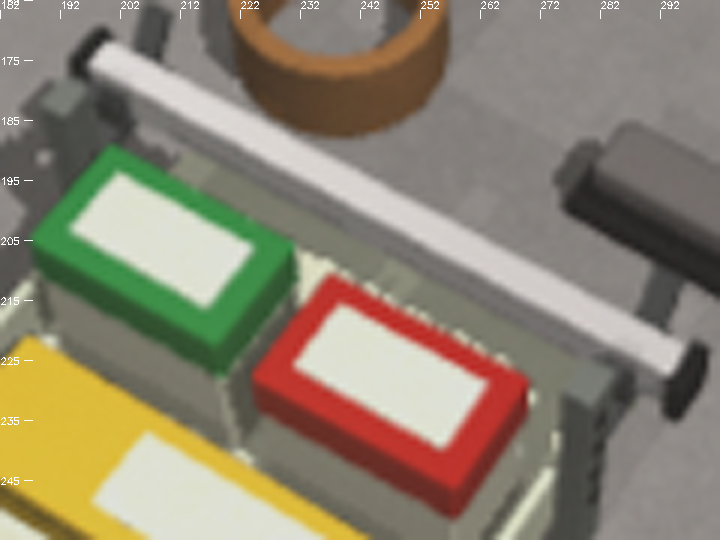

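View pics/d2.png

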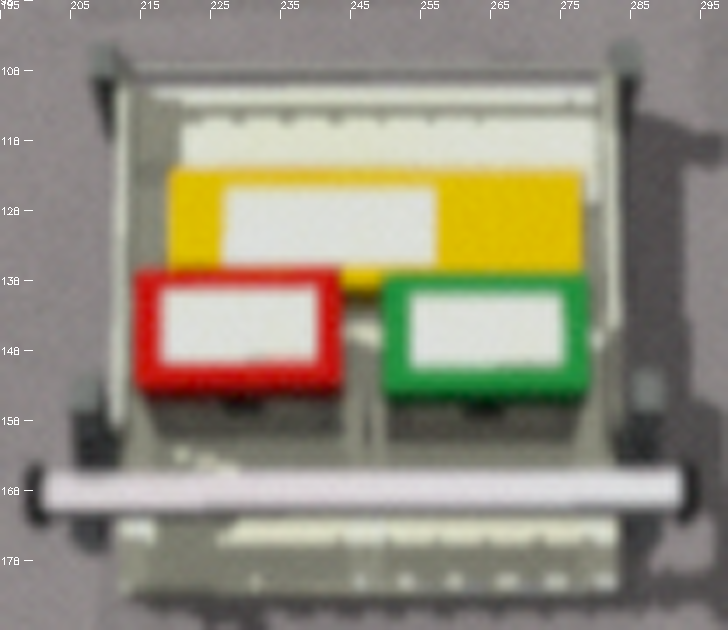

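```bash
python3 - <<'E'
from h import *
np.set_printoptions(precision=4,suppress=True)
u=lambda x,y:(182+(x+.5)/6-.5,165+(y+.5)/6-.5)
t=lambda x,y:(195+(x+.5)/7-.5,98+(y+.5)/7-.5)
S={'gA':(112,147),'gB':(296,243),'gC':(217,350),'gD':(34,238),'rA':(333,273),'rB':(530,383),'rC':(455,492),'rD':(254,376)}
T={'gC':(386,277),'gD':(588,277),'gA':(588,388),'gB':(386,388),'rC':(136,270),'rD':(342,270),'rA':(342,386),'rB':(136,386)}
for k in S: print(k,*tri(u(*S[k]),t(*T[k])),onz("scene",u(*S[k]),.12),onz("top",t(*T[k]),.12))
for a,b in (((97,50),(42,491)),((684,363),(684,489))): print('bar',*tri(u(*a),t(*((684,489) if a[0]<200 else (42,491)))))
E
```

```text
gA [ 0.5346 -0.0854  0.1163] 0.0006172789380228105 [ 0.5365 -0.0838  0.12  ] [ 0.5333 -0.0849  0.12  ]
gB [ 0.5334 -0.0025  0.1182] 0.0005500756827149357 [ 0.5341 -0.0016  0.12  ] [ 0.533  -0.0028  0.12  ]
gC [ 0.5826 -0.0026  0.1127] 1.4067981942005686e-05 [0.5856 0.0004 0.12  ] [ 0.5802 -0.0026  0.12  ]
gD [ 0.582  -0.0857  0.1156] 0.00011120641352122501 [ 0.5838 -0.0833  0.12  ] [ 0.5806 -0.0854  0.12  ]
rA [0.5351 0.0152 0.1153] 2.791126963421099e-05 [0.5374 0.017  0.12  ] [0.5338 0.0151 0.12  ]
rB [0.535  0.0991 0.1152] 0.00045467805367780225 [0.5374 0.1002 0.12  ] [0.5335 0.0989 0.12  ]
rC [0.5847 0.0999 0.1154] 0.0009906999468137616 [0.5868 0.1007 0.12  ] [0.5829 0.0999 0.12  ]
rD [0.5849 0.0155 0.1148] 0.0001455621343607241 [0.5871 0.0174 0.12  ] [0.5831 0.0154 0.12  ]
bar [ 0.4952 -0.1251  0.1043] 0.00028367095072253247
bar [0.4934 0.1381 0.1042] 0.00034768359175424185
```

```bash
python3 - <<'E'
import cv2
a=cv2.imread('pics/scene0.png');b=cv2.imread('pics/top0.png')
def crop(f,x,y,w,h,s,o):
    g=cv2.resize(f[y:y+h,x:x+w],None,fx=s,fy=s,interpolation=cv2.INTER_CUBIC)
    for i in range(0,w,10): cv2.putText(g,str(x+i),(i*s,8),0,.3,(255,255,255),1); cv2.line(g,(i*s,10),(i*s,18),(255,255,255),1)
    for i in range(0,h,10): cv2.putText(g,str(y+i),(0,i*s+4),0,.3,(255,255,255),1); cv2.line(g,(24,i*s),(32,i*s),(255,255,255),1)
    cv2.imwrite(o,g)
crop(a,308,190,170,194,3,'pics/e1.png')
crop(b,80,112,90,140,4,'pics/e2.png')
crop(a,70,100,122,95,6,'pics/e3.png')
crop(b,335,132,75,95,6,'pics/e4.png')
E
```

```text
(no output)
```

View pics/e1.png

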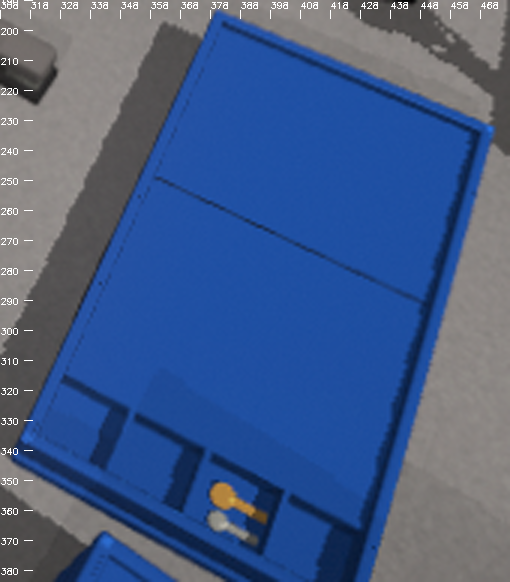

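View pics/e2.png

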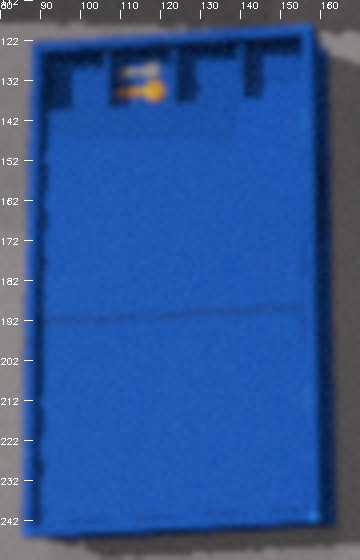

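View pics/e3.png

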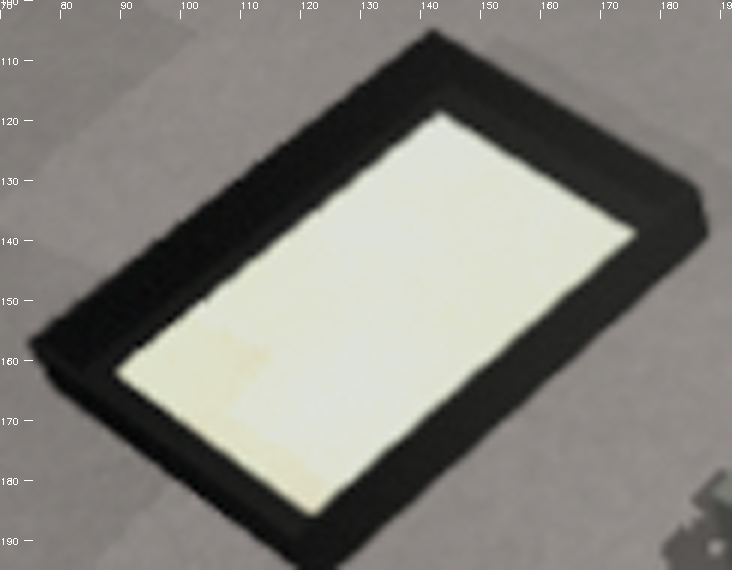

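View pics/e4.png

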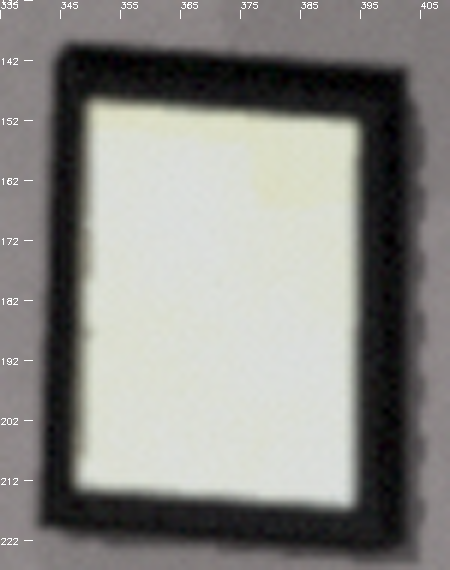

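```bash
python3 - <<'E'
from h import *
np.set_printoptions(precision=4,suppress=True)
u=lambda x,y:(308+(x+.5)/3-.5,190+(y+.5)/3-.5)
t=lambda x,y:(80+(x+.5)/4-.5,112+(y+.5)/4-.5)
for k,s,tt in (('near-y',(217,12),(320,522)),('near+y',(493,130),(25,533)),('far-y',(22,440),(310,25)),('hinge-y',(156,178),(306,306)),('hinge+y',(424,300),(44,321))):
    print(k,*tri(u(*s),t(*tt)),onz('scene',u(*s),.064),onz('top',t(*tt),.064))
print('far+y',onz('top',t(35,42),.064))
print('div line -y',onz('scene',u(65,376),.056),onz('scene',u(357,526),.056))
u=lambda x,y:(70+(x+.5)/6-.5,100+(y+.5)/6-.5)
t=lambda x,y:(335+(x+.5)/6-.5,132+(y+.5)/6-.5)
for k,s,tt in (('near-y',(433,30),(405,545)),('near+y',(697,185),(42,523)),('far+y',(318,565),(62,46)),('far-y',(32,342),(407,68)),):
    print(k,*tri(u(*s),t(*tt)),onz('scene',u(*s),.036),onz('top',t(*tt),.036))
P=[(440,112),(637,233),(311,516),(115,373)]
Q=[(355,510),(76,491),(88,99),(362,121)]
for s,tt in zip(P,Q): print('paper',tri(u(*s),t(*tt)))
E
```

```text
near-y [0.2832 0.2579 0.0568] 0.0007795838239286701 [0.2885 0.2585 0.064 ] [0.2829 0.2559 0.064 ]
near+y [0.273  0.4753 0.0588] 0.001785632712068461 [0.2767 0.4749 0.064 ] [0.2728 0.4722 0.064 ]
far-y [0.6624 0.2816 0.0587] 0.001118789524580172 [0.6641 0.2811 0.064 ] [0.6602 0.2808 0.064 ]
hinge-y [0.4432 0.2763 0.0534] 0.0016314571451303285 [0.4488 0.2772 0.064 ] [0.4413 0.273  0.064 ]
hinge+y [0.4307 0.4722 0.0572] 0.00017263973998583152 [0.4346 0.4706 0.064 ] [0.4294 0.4693 0.064 ]
far+y [0.6478 0.4944 0.064 ]
div line -y [0.6101 0.2859 0.056 ] [0.596  0.4817 0.056 ]
near-y [ 0.3454 -0.4624  0.0332] 0.0017810065581191656 [ 0.3476 -0.4607  0.036 ] [ 0.3446 -0.4605  0.036 ]
near+y [ 0.3577 -0.2805  0.0358] 0.007395357433658553 [ 0.3592 -0.284   0.036 ] [ 0.3557 -0.2772  0.036 ]
far+y [ 0.6074 -0.2995  0.0175] 0.005664140930805553 [ 0.6123 -0.2833  0.036 ] [ 0.6032 -0.2973  0.036 ]
far-y [ 0.5935 -0.4787  0.0349] 0.0001949855902780287 [ 0.5938 -0.4776  0.036 ] [ 0.5932 -0.4784  0.036 ]
paper (array([ 0.3669, -0.4489,  0.0018]), np.float64(0.0012051156140789037))
paper (array([ 0.3781, -0.3058,  0.0063]), np.float64(0.008596104925826034))
paper (array([ 0.585 , -0.3191,  0.0102]), np.float64(0.0069894782577236995))
paper (array([ 0.5739, -0.4646,  0.0015]), np.float64(0.0018379243826909955))
```

```bash
python3 - <<'E'
from h import *
np.set_printoptions(precision=4,suppress=True)
s=plant.state(); print(R.from_quat(np.roll(s['tool_rot'],-1)).as_matrix(), s['tool_pos'],s['time'])
t=lambda x,y:(195+(x+.5)/7-.5,98+(y+.5)/7-.5)
u=lambda x,y:(140+(x+.5)/4-.5,160+(y+.5)/3.7-.5)
for p in ((170,171),(583,171)): print('case top rear corner',onz('top',t(*p),.066))
S=[(188,228),(128,288),(395,440),(445,376)]
for p in S: print('case scene',onz('scene',u(*p),.066))
print(tri(u(128,288),t(583,171)),tri(u(395,440),t(170,171)))
for k,z,uv in (('tape',.048,(280,210)),): print(k,onz('top',uv,z))
for uv in ((194,205),(237,205),(237,216),(194,216)): print('stap',onz('top',uv,.04))
E
```

```text
[[ 0.3418 -0.0009 -0.9398]
 [ 0.9398 -0.0017  0.3418]
 [-0.0019 -1.      0.0003]] [0.2134 0.587  0.3028] 0.1
case top rear corner [0.646  0.0913 0.066 ]
case top rear corner [ 0.6466 -0.0877  0.066 ]
case scene [ 0.5984 -0.084   0.066 ]
case scene [ 0.649  -0.0863  0.066 ]
case scene [0.6478 0.0925 0.066 ]
case scene [0.6013 0.0933 0.066 ]
(array([ 0.648 , -0.088 ,  0.0625]), np.float64(0.00011132249096884779)) (array([0.647 , 0.0917, 0.0631]), np.float64(0.0002787897071505089))
tape [ 0.3799 -0.0926  0.048 ]
stap [0.3952 0.1628 0.04  ]
stap [0.3957 0.0347 0.04  ]
stap [0.3627 0.0344 0.04  ]
stap [0.3622 0.1619 0.04  ]
```

>>> carry_out([
  [[0,0,-0.972,0.39,-0.806,0,32],[0,0,-0.972,0.39,-0.806,0,32],[0,0,-0.972,0.39,-0.806,0,32],[0,0,-0.972,0.39,-0.806,0,32],[0,0,-0.972,0.39,-0.806,0,32]],
])

```text
time: 0.6
tool_pos: [0.2918, 0.4247, 0.3033]
tool_rot: [-0.64, 0.64, 0.301, -0.302]
contact_force: [0.7, -0.5, 1.1]
gripper_width: 0.375
```

>>> carry_out([
  [[0,0,-0.972,0.39,-0.806,0,32],[0,0,-0.972,0.39,-0.806,0,32],[0,0,-0.972,0.39,-0.806,0,32],[0,0,-0.972,0.39,-0.806,0,32],[0,0,-0.972,0.39,-0.806,0,32]],
])

```text
time: 1.1
tool_pos: [0.3697, 0.2635, 0.3035]
tool_rot: [-0.681, 0.681, 0.189, -0.189]
contact_force: [0.7, 0.1, -0.3]
gripper_width: 0.379
```

>>> carry_out([
  [[0,0,-0.972,0.39,-0.806,0,32],[0,0,-0.972,0.39,-0.806,0,32],[0,0,-0.972,0.39,-0.806,0,32],[0,0,-0.972,0.39,-0.806,0,32],[0,0,-0.972,0.39,-0.806,0,32]],
])

```text
time: 1.6
tool_pos: [0.4478, 0.1023, 0.3035]
tool_rot: [0.704, -0.703, -0.071, 0.071]
contact_force: [1.0, 0.2, 0.4]
gripper_width: 0.373
```

>>> carry_out([
  [[0,0,-0.972,0.39,-0.806,0,32],[0,0,-0.972,0.39,-0.806,0,32],[0,0,-0.972,0.39,-0.806,0,32],[0,0,0,0,0,0,32]],
])

```text
time: 2.0
tool_pos: [0.4952, 0.0041, 0.3034]
tool_rot: [-0.707, 0.707, -0.002, 0.001]
contact_force: [-0.8, 1.0, 0.3]
gripper_width: 0.377
```

>>> carry_out([
  [[0,0,0,0,0.04,-0.9,32],[0,0,0,0,0,-0.9,32],[0,0,0,0,0,-0.8,32],[0,0,0,0,0,0,32]],
])

```text
time: 2.4
tool_pos: [0.4907, 0.0097, 0.1942]
tool_rot: [0.708, -0.706, 0.003, 0.005]
contact_force: [-0.4, 0.6, -0.3]
gripper_width: 0.374
```

```bash
cat > look.py <<'E'
import sys,cv2,plant
def crop(f,x,y,w,h,s,o):
    g=cv2.resize(f[y:y+h,x:x+w],None,fx=s,fy=s,interpolation=cv2.INTER_CUBIC)
    for i in range(0,w,10): cv2.putText(g,str(x+i),(i*s,8),0,.3,(255,255,255),1); cv2.line(g,(i*s,10),(i*s,18),(255,255,255),1)
    for i in range(0,h,10): cv2.putText(g,str(y+i),(0,i*s+4),0,.3,(255,255,255),1); cv2.line(g,(24,i*s),(32,i*s),(255,255,255),1)
    cv2.imwrite(o,g)
n,x,y,w,h,s,o=sys.argv[1:]
f=plant.grab_frame(n); cv2.imwrite(o.replace('.png','_f.png'),f); crop(f,*map(int,(x,y,w,h,s)),o)
E
python3 look.py scene 182 145 120 100 6 pics/f1.png
```

```text
(no output)
```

View pics/f1.png

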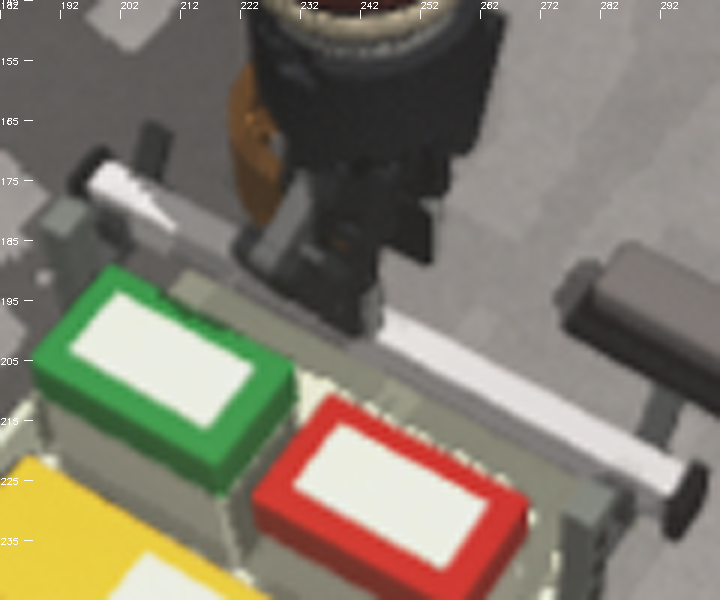

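```bash
python3 - <<'E'
from h import *
for i in range(2):
    s=plant.state(); print(s['time'],s['tool_pos'],R.from_quat(np.roll(s['tool_rot'],-1)).as_matrix().round(4))
E
```

```text
2.45 [0.49247134 0.00945723 0.19735983] [[ 1.     -0.0061 -0.0016]
 [ 0.0016  0.001   1.    ]
 [-0.0061 -1.      0.0011]]
2.45 [0.49247134 0.00945723 0.19735983] [[ 1.     -0.0061 -0.0016]
 [ 0.0016  0.001   1.    ]
 [-0.0061 -1.      0.0011]]
```

>>> carry_out([
  [[0,0,0,0,0,0,32],[0,0,0,0,0,0,32]],
])

```text
time: 2.65
tool_pos: [0.4957, 0.0087, 0.2025]
tool_rot: [-0.707, 0.707, 0.002, 0.001]
contact_force: [-0.3, -0.7, -0.2]
gripper_width: 0.375
```

>>> carry_out([
  [[0,0,0,0,0,0,32]],
])

```text
time: 2.75
tool_pos: [0.4955, 0.0086, 0.2022]
tool_rot: [-0.707, 0.707, 0.002, 0.001]
contact_force: [0.9, -0.2, 0.3]
gripper_width: 0.374
```

>>> carry_out([
  [[0,0,0,-0.03,-0.05,-0.6,32],[0,0,0,0,0,-0.6,32],[0,0,0,0,0,0,32],[0,0,0,0,0,0,32]],
])

```text
time: 3.15
tool_pos: [0.4935, 0.0066, 0.1527]
tool_rot: [-0.707, 0.707, 0.0, -0.0]
contact_force: [0.5, 0.7, 1.1]
gripper_width: 0.375
```

>>> carry_out([
  [[0,0,0,0,0,0,5],[0,0,0,0,0,0,5],[0,0,0,0,0,0,5],[0,0,0,0,0,0,5],[0,0,0,0,0,0,5]],
])

```text
time: 3.65
tool_pos: [0.4944, 0.0065, 0.154]
tool_rot: [-0.707, 0.707, 0.001, 0.001]
contact_force: [-0.8, -0.0, 5.8]
gripper_width: 0.149
```

>>> carry_out([
  [[0,0,0,0,0,0.3,5],[0,0,0,0,0,0.5,5],[0,0,0,0,0,0.9,5],[0,0,0,0,0,0.9,5],[0,0,0,0,0,0.3,5]],
])

```text
time: 4.15
tool_pos: [0.4946, 0.0065, 0.2726]
tool_rot: [-0.707, 0.707, 0.003, 0.002]
contact_force: [0.8, -0.7, -1.4]
gripper_width: 0.151
```

>>> carry_out([
  [[0,0,0.4,-0.061,0.445,0,5],[0,0,0.973,-0.061,0.445,0,5],[0,0,0.973,-0.061,0.445,0,5],[0,0,0.973,-0.061,0.445,0,5],[0,0,0.973,-0.061,0.445,0,5]],
])

```text
time: 4.65
tool_pos: [0.4801, 0.0963, 0.2664]
tool_rot: [0.699, -0.699, -0.106, 0.108]
contact_force: [-0.3, 0.3, -2.1]
gripper_width: 0.151
```

>>> carry_out([
  [[0,0,0.973,-0.061,0.445,0,5],[0,0,0.973,-0.061,0.445,0,5],[0,0,0.973,-0.061,0.445,0,5],[0,0,0.973,-0.061,0.445,0,5],[0,0,0.973,-0.061,0.445,0,5]],
])

```text
time: 5.15
tool_pos: [0.468, 0.1852, 0.2664]
tool_rot: [0.671, -0.671, -0.222, 0.224]
contact_force: [0.7, -0.5, -2.4]
gripper_width: 0.147
```

>>> carry_out([
  [[0,0,0.973,-0.061,0.445,0,5],[0,0,0.973,-0.061,0.445,0,5],[0,0,0.973,-0.061,0.445,0,5],[0,0,0.973,-0.061,0.445,0,5],[0,0,0.973,-0.061,0.445,0,5]],
])

```text
time: 5.65
tool_pos: [0.4558, 0.2741, 0.2663]
tool_rot: [0.624, -0.623, -0.333, 0.334]
contact_force: [-0.1, -0.1, -1.7]
gripper_width: 0.149
```

>>> carry_out([
  [[0,0,0.973,-0.061,0.445,0,5],[0,0,0.973,-0.061,0.445,0,5],[0,0,0.973,-0.061,0.445,0,5],[0,0,0.973,-0.061,0.445,0,5],[0,0,0.973,-0.061,0.445,0,5]],
])

```text
time: 6.15
tool_pos: [0.4436, 0.363, 0.2663]
tool_rot: [0.558, -0.558, -0.433, 0.435]
contact_force: [0.3, 0.5, -1.7]
gripper_width: 0.149
```

>>> carry_out([
  [[0,0,0.973,-0.061,0.445,0,5],[0,0,0.973,-0.061,0.445,0,5],[0,0,0.973,-0.061,0.445,0,5],[0,0,0.6,-0.061,0.445,0,5],[0,0,0,0,0,0,5]],
])

```text
time: 6.65
tool_pos: [0.4338, 0.4352, 0.2668]
tool_rot: [0.501, -0.501, -0.499, 0.5]
contact_force: [1.3, -0.0, -1.9]
gripper_width: 0.149
```

>>> carry_out([
  [[0,0,0.85,0.05,0,-0.9,5],[0,0,0,0,0,-0.9,5],[0,0,0,0,0,-0.9,5],[0,0,0,0,0,-0.3,5],[0,0,0,0,0,0,5]],
])

```text
time: 7.15
tool_pos: [0.4354, 0.4325, 0.1451]
tool_rot: [0.487, -0.486, -0.511, 0.515]
contact_force: [-0.7, -0.0, -2.1]
gripper_width: 0.145
```

>>> carry_out([
  [[0,0,0,0,0,0,5]],
])

```text
time: 7.25
tool_pos: [0.4374, 0.4342, 0.1495]
tool_rot: [-0.486, 0.487, 0.514, -0.512]
contact_force: [0.5, 0.7, -2.1]
gripper_width: 0.15
```

>>> carry_out([
  [[0,0,0,0,0,-0.25,5],[0,0,0,0,0,-0.15,5],[0,0,0,0,0,-0.06,5],[0,0,0,0,0,0,5]],
])

```text
time: 7.65
tool_pos: [0.4367, 0.4339, 0.1295]
tool_rot: [-0.486, 0.486, 0.513, -0.513]
contact_force: [0.7, 0.2, -1.3]
gripper_width: 0.154
```

>>> carry_out([
  [[0,0,0,0,0,-0.04,5],[0,0,0,0,0,0,5]],
])

```text
time: 7.85
tool_pos: [0.4369, 0.4341, 0.1291]
tool_rot: [-0.486, 0.487, 0.513, -0.513]
contact_force: [-1.7, -1.7, 3.5]
gripper_width: 0.15
```

```bash
python3 look.py scene 308 170 180 194 3 pics/g1.png
```

```text
(no output)
```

View pics/g1.png

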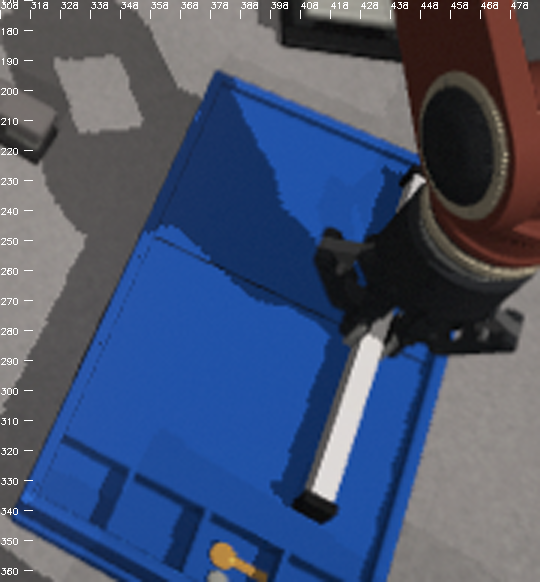

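>>> carry_out([
  [[0,0,0,0,0,0,34],[0,0,0,0,0,0,34],[0,0,0,0,0,0.5,34],[0,0,0,0,0,0.9,34],[0,0,0,0,0,0.9,50]],
])

```text
time: 8.4
tool_pos: [0.4362, 0.4334, 0.2196]
tool_rot: [0.487, -0.486, -0.512, 0.514]
contact_force: [-0.2, 0.3, -0.2]
gripper_width: 0.554
```

>>> carry_out([
  [[0,0,-0.5,0.128,-0.392,0.9,72],[0,0,-0.975,0.128,-0.392,0,72],[0,0,-0.975,0.128,-0.392,0,72],[0,0,-0.975,0.128,-0.392,0,72],[0,0,-0.975,0.128,-0.392,0,72]],
])

```text
time: 8.9
tool_pos: [0.4624, 0.3548, 0.2558]
tool_rot: [-0.56, 0.56, 0.432, -0.432]
contact_force: [0.0, -1.2, -0.5]
gripper_width: 0.841
```

>>> carry_out([
  [[0,0,-0.975,0.128,-0.392,0,72],[0,0,-0.975,0.128,-0.392,0,72],[0,0,-0.975,0.128,-0.392,0,72],[0,0,-0.975,0.128,-0.392,0,72],[0,0,-0.975,0.128,-0.392,0,72]],
])

```text
time: 9.4
tool_pos: [0.488, 0.2764, 0.2556]
tool_rot: [-0.625, 0.625, 0.331, -0.331]
contact_force: [0.2, 0.1, -0.4]
gripper_width: 0.844
```

>>> carry_out([
  [[0,0,-0.975,0.128,-0.392,0,72],[0,0,-0.975,0.128,-0.392,0,72],[0,0,-0.975,0.128,-0.392,0,72],[0,0,-0.975,0.128,-0.392,0,72],[0,0,-0.975,0.128,-0.392,0,72]],
])

```text
time: 9.9
tool_pos: [0.5136, 0.1979, 0.2557]
tool_rot: [-0.672, 0.672, 0.22, -0.22]
contact_force: [0.5, 0.4, -1.2]
gripper_width: 0.841
```

>>> carry_out([
  [[0,0,-0.975,0.128,-0.392,0,72],[0,0,-0.975,0.128,-0.392,0,72],[0,0,-0.975,0.128,-0.392,0,72],[0,0,-0.975,0.128,-0.392,0,72],[0,0,-0.975,0.128,-0.392,0,72]],
])

```text
time: 10.4
tool_pos: [0.5392, 0.1195, 0.2557]
tool_rot: [-0.7, 0.7, 0.103, -0.103]
contact_force: [-1.1, 0.7, 0.4]
gripper_width: 0.847
```

>>> carry_out([
  [[0,0,-0.975,0.128,-0.392,0,72],[0,0,-0.975,0.128,-0.392,0,72],[0,0,-0.975,0.128,-0.392,0,72],[0,0,-0.25,0.128,-0.392,0,72],[0,0,0,0,0,0,72]],
])

```text
time: 10.9
tool_pos: [0.56, 0.056, 0.2558]
tool_rot: [-0.707, 0.707, 0.026, -0.026]
contact_force: [-1.0, -0.3, 0.1]
gripper_width: 0.842
```

>>> carry_out([
  [[0,0,0,0,0,0,72]],
])

```text
time: 11.0
tool_pos: [0.5595, 0.0575, 0.2557]
tool_rot: [0.707, -0.706, -0.026, 0.026]
contact_force: [-0.6, -0.3, 0.1]
gripper_width: 0.845
```

```bash
python3 look.py top 60 70 240 190 3 pics/g2.png
```

```text
(no output)
```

View pics/g2.png

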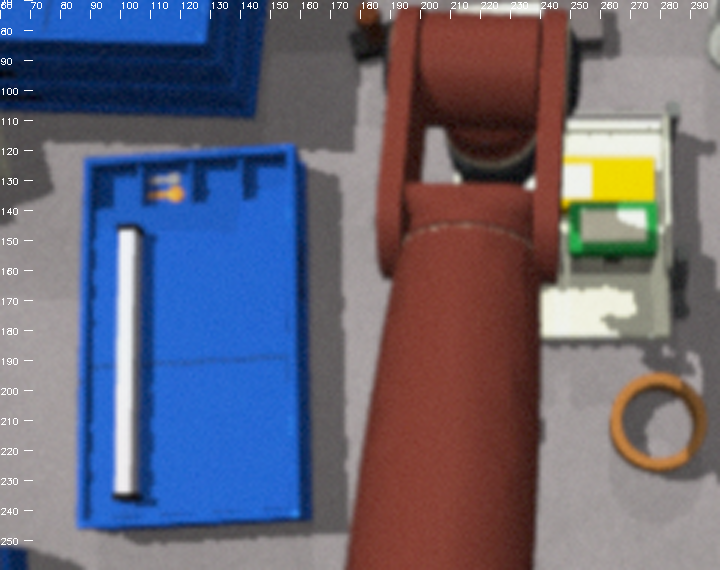

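>>> carry_out([
  [[0,0,-1,0,0,-0.7,72],[0,0,-0.05,0,0,-0.7,72],[0,0,0,0,0,-0.4,72],[0,0,0,0,0,0,72],[0,0,0,0,0,0,72]],
])

```text
time: 11.55
tool_pos: [0.5597, 0.0579, 0.1844]
tool_rot: [0.707, -0.707, -0.001, 0.001]
contact_force: [0.7, -0.2, 0.3]
gripper_width: 0.84
```

>>> carry_out([
  [[0,0,0,0,0,-0.5,72],[0,0,0,0,0,-0.35,72],[0,0,0,0,0,0,72],[0,0,0,0,0,0,72]],
])

```text
time: 11.95
tool_pos: [0.5597, 0.0575, 0.1503]
tool_rot: [-0.707, 0.707, 0.0, -0.0]
contact_force: [-0.5, -0.5, -1.0]
gripper_width: 0.842
```

```bash
python3 look.py scene 182 145 120 100 6 pics/f2.png
```

```text
(no output)
```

View pics/f2.png

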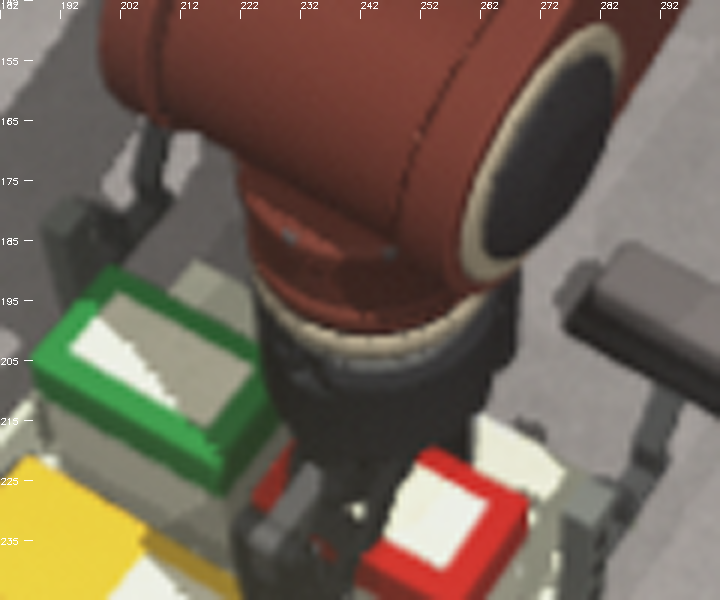

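>>> carry_out([
  [[0,0,0,0,0,0,40],[0,0,0,0,0,0,40],[0,0,0,0,0,0,40],[0,0,0,0,0,0,40]],
])

```text
time: 12.4
tool_pos: [0.5602, 0.0575, 0.1512]
tool_rot: [-0.707, 0.707, 0.001, 0.0]
contact_force: [-2.0, 0.4, 6.1]
gripper_width: 0.603
```

>>> carry_out([
  [[0,0,0,0,0,0.3,40],[0,0,0,0,0,0.6,40],[0,0,0,0,0,0.9,40],[0,0,0,0,0,0.8,40],[0,0,0,-0.1,0.4,0.2,40]],
])

```text
time: 12.9
tool_pos: [0.5572, 0.0727, 0.2664]
tool_rot: [-0.707, 0.707, 0.002, 0.003]
contact_force: [0.2, 0.4, -2.8]
gripper_width: 0.606
```

>>> carry_out([
  [[0,0,0,-0.15,0.7,0,40],[0,0,0,-0.15,0.75,0,40],[0,0,0,-0.15,0.75,0,40],[0,0,0,-0.15,0.75,0,40],[0,0,0,-0.15,0.75,0,40]],
])

```text
time: 13.4
tool_pos: [0.5237, 0.2232, 0.2598]
tool_rot: [-0.707, 0.707, -0.001, -0.002]
contact_force: [0.2, -0.1, -3.9]
gripper_width: 0.606
```

>>> carry_out([
  [[0,0,0,-0.15,0.75,0,40],[0,0,0,-0.15,0.75,0,40],[0,0,0,-0.15,0.75,0,40],[0,0,0,-0.1,0.4,0,40],[0,0,0,0,0,0,40]],
])

```text
time: 13.9
tool_pos: [0.5018, 0.3293, 0.2602]
tool_rot: [-0.707, 0.707, 0.0, -0.002]
contact_force: [0.6, -0.0, -4.9]
gripper_width: 0.603
```

>>> carry_out([
  [[0,0,0,0,0,0,40]],
])

```text
time: 14.0
tool_pos: [0.5028, 0.3274, 0.2607]
tool_rot: [-0.707, 0.708, 0.0, -0.001]
contact_force: [-1.3, -0.6, -3.9]
gripper_width: 0.609
```

```bash
python3 look.py scene 200 120 260 194 3 pics/f3.png
```

```text
(no output)
```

View pics/f3.png

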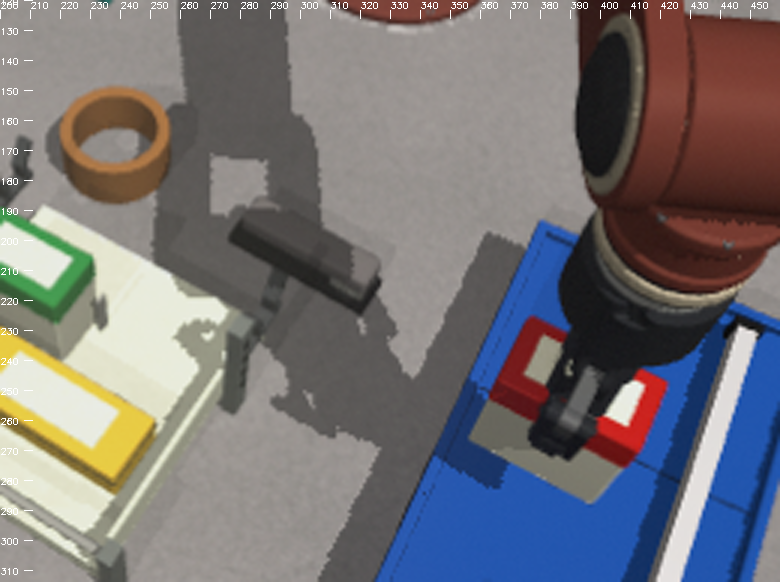

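>>> carry_out([
  [[0,0,0,0,0.37,-0.6,40],[0,0,0,0,0,-0.7,40],[0,0,0,0,0,-0.5,40],[0,0,0,0,0,-0.1,40],[0,0,0,0,0,0,40]],
])

```text
time: 14.55
tool_pos: [0.5034, 0.3413, 0.1851]
tool_rot: [-0.707, 0.707, -0.001, -0.001]
contact_force: [-0.8, 0.2, -3.5]
gripper_width: 0.6
```

>>> carry_out([
  [[0,0,0,0,0,0,40]],
])

```text
time: 14.65
tool_pos: [0.5045, 0.3422, 0.1875]
tool_rot: [0.707, -0.707, -0.001, -0.001]
contact_force: [0.5, 0.3, -3.2]
gripper_width: 0.605
```

>>> carry_out([
  [[0,0,0,0,0,-0.14,40],[0,0,0,0,0,-0.1,40],[0,0,0,0,0,0,40]],
])

```text
time: 14.95
tool_pos: [0.5041, 0.3427, 0.1773]
tool_rot: [0.707, -0.707, -0.001, -0.0]
contact_force: [0.7, 0.2, -1.2]
gripper_width: 0.601
```

>>> carry_out([
  [[0,0,0,0,0,-0.03,40],[0,0,0,0,0,0,40],[0,0,0,0,0,0,72],[0,0,0,0,0,0,72],[0,0,0,0,0,0.5,72]],
])

```text
time: 15.45
tool_pos: [0.5019, 0.3414, 0.1919]
tool_rot: [-0.706, 0.708, -0.002, -0.002]
contact_force: [0.0, 0.7, 0.2]
gripper_width: 0.844
```

>>> carry_out([
  [[0,0,0,0,0,0.9,72],[0,0,0,0.05,-0.4,0.9,72],[0,0,0,0.13,-0.875,0,72],[0,0,0,0.13,-0.875,0,72],[0,0,0,0.13,-0.875,0,72]],
])

```text
time: 15.95
tool_pos: [0.5212, 0.2203, 0.2676]
tool_rot: [0.707, -0.707, -0.001, 0.0]
contact_force: [0.3, -0.4, -0.2]
gripper_width: 0.842
```

>>> carry_out([
  [[0,0,0,0.13,-0.875,0,72],[0,0,0,0.13,-0.875,0,72],[0,0,0,0.13,-0.875,0,72],[0,0,0,0.13,-0.875,0,72],[0,0,0,0.13,-0.875,0,72]],
])

```text
time: 16.45
tool_pos: [0.5471, 0.0449, 0.2671]
tool_rot: [-0.707, 0.707, 0.0, -0.0]
contact_force: [0.2, 0.0, 0.1]
gripper_width: 0.842
```

>>> carry_out([
  [[0,0,0,0.13,-0.875,0,72],[0,0,0,0.13,-0.875,0,72],[0,0,0,0,-0.3,0,72],[0,0,0,0,0,0,72],[0,0,0,0,0,0,72]],
])

```text
time: 16.95
tool_pos: [0.5574, -0.035, 0.2669]
tool_rot: [0.707, -0.707, -0.0, 0.0]
contact_force: [1.1, 0.3, 0.8]
gripper_width: 0.843
```

>>> carry_out([
  [[0,0,0,0.03,-0.2,-0.7,72],[0,0,0,0,0,-0.8,72],[0,0,0,0,0,-0.6,72],[0,0,0,0,0,0,72],[0,0,0,0,0,0,72]],
])

```text
time: 17.45
tool_pos: [0.5587, -0.0425, 0.1833]
tool_rot: [0.707, -0.707, -0.001, 0.001]
contact_force: [0.1, -0.6, 1.3]
gripper_width: 0.841
```

>>> carry_out([
  [[0,0,0,0,0,-0.4,72],[0,0,0,0,0,-0.3,72],[0,0,0,0,0,0,72],[0,0,0,0,0,0,72]],
])

```text
time: 17.85
tool_pos: [0.5585, -0.0436, 0.1547]
tool_rot: [0.707, -0.707, -0.0, 0.001]
contact_force: [0.1, 0.5, -0.3]
gripper_width: 0.841
```

```bash
python3 look.py scene 172 145 120 100 6 pics/f4.png
```

```text
(no output)
```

View pics/f4.png

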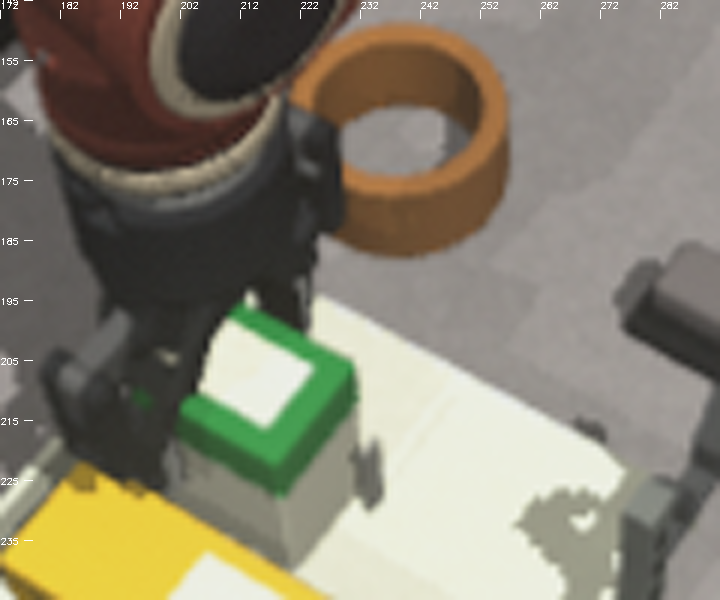

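>>> carry_out([
  [[0,0,0,0,0,-0.09,72],[0,0,0,0,0,0,40],[0,0,0,0,0,0,40],[0,0,0,0,0,0,40],[0,0,0,0,0,0,40]],
])

```text
time: 18.4
tool_pos: [0.5588, -0.0438, 0.1517]
tool_rot: [-0.707, 0.707, 0.0, -0.0]
contact_force: [-0.5, -0.9, 0.8]
gripper_width: 0.604
```

>>> carry_out([
  [[0,0,0,0,0,0.3,40],[0,0,0,0,0,0.6,40],[0,0,0,0,0,0.9,40],[0,0,0,0,0,0.9,40],[0,0,0,0,0.4,0.1,40]],
])

```text
time: 18.9
tool_pos: [0.561, -0.0289, 0.27]
tool_rot: [-0.706, 0.708, 0.003, 0.004]
contact_force: [0.2, -0.0, -1.9]
gripper_width: 0.597
```

>>> carry_out([
  [[0,0,0,-0.4,0.7,0,40],[0,0,0,-0.4,0.76,0,40],[0,0,0,-0.4,0.76,0,40],[0,0,0,-0.4,0.76,0,40],[0,0,0,-0.4,0.76,0,40]],
])

```text
time: 19.4
tool_pos: [0.4769, 0.1236, 0.2618]
tool_rot: [0.707, -0.707, 0.001, 0.001]
contact_force: [1.5, 1.2, -2.5]
gripper_width: 0.608
```

>>> carry_out([
  [[0,0,0,-0.4,0.76,0,40],[0,0,0,-0.4,0.76,0,40],[0,0,0,-0.4,0.76,0,40],[0,0,0,-0.4,0.76,0,40],[0,0,0,-0.4,0.76,0,40]],
])

```text
time: 19.9
tool_pos: [0.3967, 0.2753, 0.2619]
tool_rot: [-0.707, 0.707, -0.0, -0.001]
contact_force: [0.2, -0.5, -3.5]
gripper_width: 0.6
```

>>> carry_out([
  [[0,0,0,-0.4,0.76,0,40],[0,0,0,-0.2,0.7,0,40],[0,0,0,0,0.1,0,40],[0,0,0,0,0,0,40],[0,0,0,0,0,0,40]],
])

```text
time: 20.4
tool_pos: [0.3744, 0.3358, 0.2625]
tool_rot: [-0.707, 0.708, -0.0, -0.001]
contact_force: [-0.7, -0.9, -3.7]
gripper_width: 0.6
```

>>> carry_out([
  [[0,0,0,0.15,0,-0.6,40],[0,0,0,0,0,-0.7,40],[0,0,0,0,0,-0.5,40],[0,0,0,0,0,-0.1,40],[0,0,0,0,0,0,40]],
])

```text
time: 20.9
tool_pos: [0.3807, 0.3354, 0.1868]
tool_rot: [-0.707, 0.707, -0.001, -0.0]
contact_force: [0.3, 1.1, -3.1]
gripper_width: 0.602
```

>>> carry_out([
  [[0,0,0,0,0,0,40]],
])

```text
time: 21.0
tool_pos: [0.3816, 0.3363, 0.1889]
tool_rot: [0.708, -0.707, -0.001, -0.001]
contact_force: [0.8, 0.5, -2.9]
gripper_width: 0.605
```

>>> carry_out([
  [[0,0,0,0,0,-0.15,40],[0,0,0,0,0,-0.12,40],[0,0,0,0,0,0,40]],
])

```text
time: 21.3
tool_pos: [0.3811, 0.3368, 0.1775]
tool_rot: [0.708, -0.707, -0.001, -0.0]
contact_force: [-1.1, 0.6, 0.2]
gripper_width: 0.607
```

Touching; release, rise and check.

>>> carry_out([
  [[0,0,0,0,0,0,72],[0,0,0,0,0,0,72],[0,0,0,0,0,0.5,72],[0,0,0,0,0,0.9,72],[0,0,0,0.4,-0.8,0.9,75]],
])

```text
time: 21.8
tool_pos: [0.3953, 0.3061, 0.2689]
tool_rot: [0.707, -0.707, -0.001, 0.002]
contact_force: [0.5, 0.5, 0.2]
gripper_width: 0.879
```

>>> carry_out([
  [[0,0,0,0.6,-0.8,0,75],[0,0,0,0.6,-0.8,0,75],[0,0,0,0.6,-0.8,0,75],[0,0,0,0.6,-0.8,0,75],[0,0,0,0.6,-0.8,0,75]],
])

```text
time: 22.3
tool_pos: [0.5174, 0.1433, 0.2686]
tool_rot: [0.707, -0.707, -0.001, -0.0]
contact_force: [0.7, 1.0, 0.3]
gripper_width: 0.877
```

```bash
python3 look.py scene 130 130 345 254 2 pics/f5.png
```

```text
(no output)
```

View pics/f5.png

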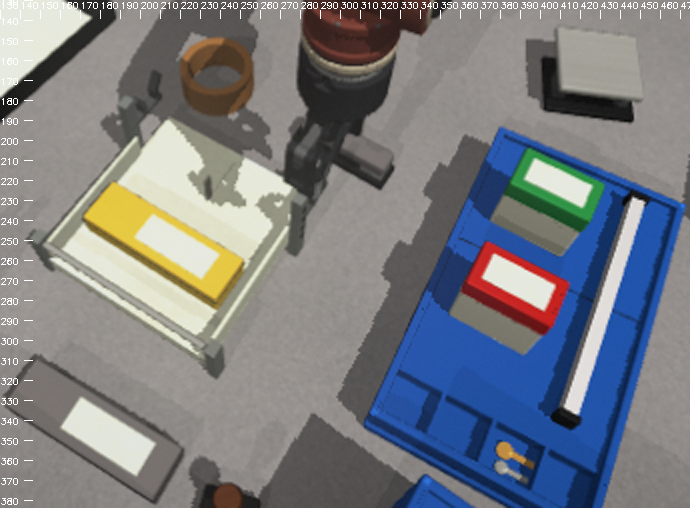

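>>> carry_out([
  [[0,0,0,0.6,-0.8,0,78],[0,0,0,0.6,-0.8,0,78],[0,0,0,0.6,-0.8,-0.5,78],[0,0,0,0.6,-0.8,-0.5,78],[0,0,0,0.1,-0.3,-0.5,78]],
])

```text
time: 22.85
tool_pos: [0.6185, 0.002, 0.208]
tool_rot: [-0.707, 0.707, 0.0, 0.001]
contact_force: [0.2, 0.5, 0.2]
gripper_width: 0.916
```

>>> carry_out([
  [[0,0,0,0,0,0,78],[0,0,0,0,0,0,78]],
])

```text
time: 23.05
tool_pos: [0.6162, 0.0052, 0.208]
tool_rot: [0.707, -0.707, 0.0, 0.001]
contact_force: [0.3, 0.8, 0.6]
gripper_width: 0.919
```

>>> carry_out([
  [[0,0,0,0.1,-0.07,-0.7,78],[0,0,0,0,0,-0.8,78],[0,0,0,0,0,-0.5,78],[0,0,0,0,0,0,78],[0,0,0,0,0,0,78]],
])

```text
time: 23.55
tool_pos: [0.621, 0.003, 0.1299]
tool_rot: [-0.707, 0.707, 0.002, -0.0]
contact_force: [0.2, 0.3, 0.5]
gripper_width: 0.913
```

```bash
python3 look.py scene 130 170 150 130 5 pics/f6.png
```

```text
(no output)
```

View pics/f6.png

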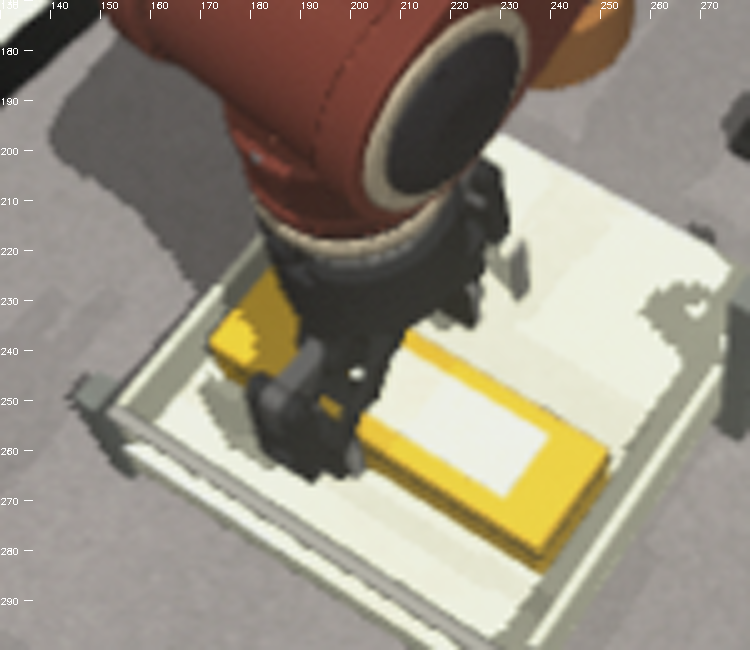

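Straddling the yellow case. Down to about 0.110 and close.

>>> carry_out([
  [[0,0,0,0,0,-0.3,78],[0,0,0,0,0,-0.2,78],[0,0,0,0,0,0,78],[0,0,0,0,0,0,78]],
])

```text
time: 24.0
tool_pos: [0.6202, 0.002, 0.1077]
tool_rot: [0.707, -0.707, 0.0, 0.001]
contact_force: [0.0, -1.3, -0.4]
gripper_width: 0.914
```

>>> carry_out([
  [[0,0,0,0,0,0,40],[0,0,0,0,0,0,40],[0,0,0,0,0,0,40],[0,0,0,0,0,0,40]],
])

```text
time: 24.4
tool_pos: [0.621, 0.0019, 0.1089]
tool_rot: [-0.707, 0.707, 0.001, 0.0]
contact_force: [0.9, -0.0, 2.1]
gripper_width: 0.638
```

>>> carry_out([
  [[0,0,0,0,0,0.3,40],[0,0,0,0,0,0.6,40],[0,0,0,0,0,0.9,40],[0,0,0,0,0,0.9,40],[0,0,-0.3,-0.1,-0.2,0.5,40]],
])

```text
time: 24.9
tool_pos: [0.6174, -0.0056, 0.2401]
tool_rot: [-0.707, 0.707, -0.005, 0.008]
contact_force: [1.0, 0.1, -1.8]
gripper_width: 0.634
```

>>> carry_out([
  [[0,0,-0.98,-0.152,-0.397,0,40],[0,0,-0.98,-0.152,-0.397,0,40],[0,0,-0.98,-0.152,-0.397,0,40],[0,0,-0.98,-0.152,-0.397,0,40],[0,0,-0.98,-0.152,-0.397,0,40]],
])

```text
time: 25.4
tool_pos: [0.5852, -0.0858, 0.236]
tool_rot: [0.695, -0.695, 0.129, -0.128]
contact_force: [0.9, 0.7, -2.0]
gripper_width: 0.63
```

>>> carry_out([
  [[0,0,-0.98,-0.152,-0.397,0,40],[0,0,-0.98,-0.152,-0.397,0,40],[0,0,-0.98,-0.152,-0.397,0,40],[0,0,-0.98,-0.152,-0.397,0,40],[0,0,-0.98,-0.152,-0.397,0,40]],
])

```text
time: 25.9
tool_pos: [0.5548, -0.1652, 0.236]
tool_rot: [0.663, -0.663, 0.245, -0.244]
contact_force: [0.2, -0.4, -1.1]
gripper_width: 0.631
```

>>> carry_out([
  [[0,0,-0.98,-0.152,-0.397,0,40],[0,0,-0.98,-0.152,-0.397,0,40],[0,0,-0.98,-0.152,-0.397,0,40],[0,0,-0.98,-0.152,-0.397,0,40],[0,0,-0.98,-0.152,-0.397,0,40]],
])

```text
time: 26.4
tool_pos: [0.5245, -0.2445, 0.236]
tool_rot: [0.612, -0.612, 0.355, -0.354]
contact_force: [-0.5, -0.2, -2.3]
gripper_width: 0.633
```

>>> carry_out([
  [[0,0,-0.98,-0.152,-0.397,0,40],[0,0,-0.98,-0.152,-0.397,0,40],[0,0,-0.98,-0.152,-0.397,0,40],[0,0,-0.98,-0.152,-0.397,0,40],[0,0,-0.98,-0.152,-0.397,0,40]],
])

```text
time: 26.9
tool_pos: [0.4941, -0.3238, 0.236]
tool_rot: [0.543, -0.543, 0.454, -0.453]
contact_force: [-0.5, 0.7, -2.1]
gripper_width: 0.635
```

>>> carry_out([
  [[0,0,-0.98,-0.152,-0.397,0,40],[0,0,-0.98,-0.1,-0.397,0,40],[0,0,-0.9,0,-0.2,0,40],[0,0,-0.3,0,0,0,40],[0,0,0,0,0,0,40]],
])

```text
time: 27.4
tool_pos: [0.4846, -0.363, 0.2359]
tool_rot: [0.491, -0.49, 0.51, -0.509]
contact_force: [-0.0, 0.6, -2.0]
gripper_width: 0.633
```

>>> carry_out([
  [[0,0,0,0,0,0,40]],
])

```text
time: 27.5
tool_pos: [0.4848, -0.3627, 0.236]
tool_rot: [0.491, -0.491, 0.509, -0.509]
contact_force: [0.9, 0.7, -2.7]
gripper_width: 0.632
```

```bash
python3 look.py scene 60 60 150 140 4 pics/f7.png; python3 look.py top 320 110 110 130 4 pics/f8.png
```

```text
(no output)
```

View pics/f7.png

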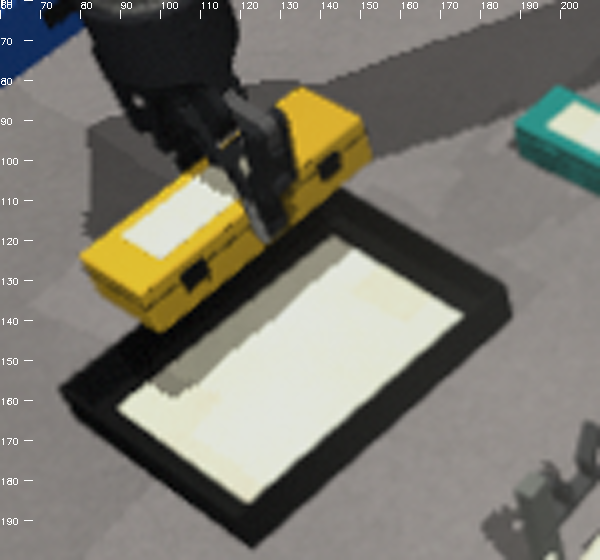

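View pics/f8.png

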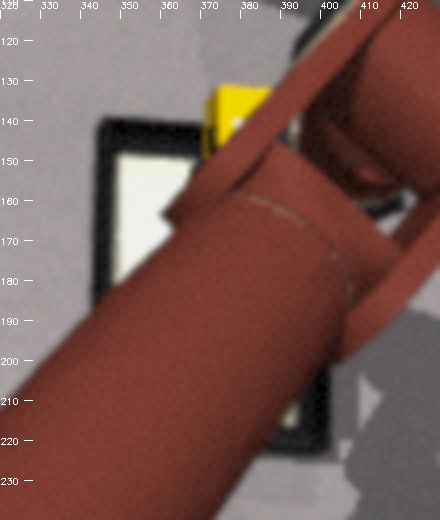

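>>> carry_out([
  [[0,0,-0.4,-0.22,-0.4,-0.5,40],[0,0,0,0,0,-0.8,40],[0,0,0,0,0,-0.8,40],[0,0,0,0,0,-0.7,40],[0,0,0,0,0,-0.2,40]],
])

```text
time: 28.1
tool_pos: [0.4744, -0.3773, 0.1121]
tool_rot: [0.483, -0.483, 0.519, -0.513]
contact_force: [0.2, 1.0, -1.9]
gripper_width: 0.632
```

>>> carry_out([
  [[0,0,0,0,0,0,40],[0,0,0,0,0,0,40]],
])

```text
time: 28.3
tool_pos: [0.4768, -0.3799, 0.1178]
tool_rot: [-0.483, 0.483, -0.515, 0.517]
contact_force: [0.2, -0.5, -1.3]
gripper_width: 0.634
```

```bash
python3 look.py scene 60 60 150 140 4 pics/f9.png
```

```text
(no output)
```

View pics/f9.png

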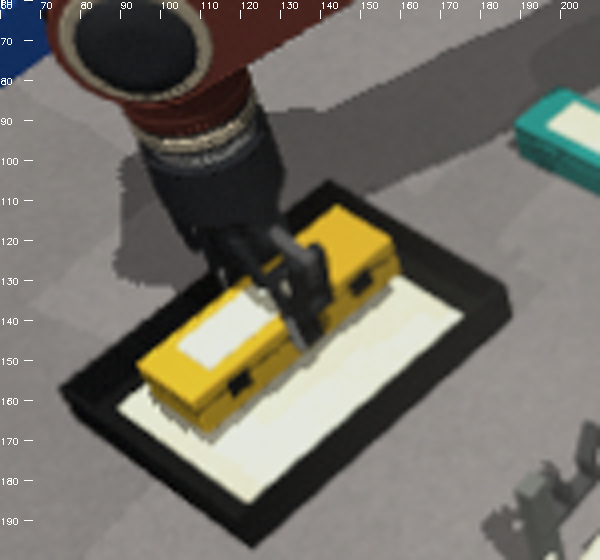

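Well inside. Lower 0.034 to contact.

>>> carry_out([
  [[0,0,0,0,0,-0.4,40],[0,0,0,0,0,-0.25,40],[0,0,0,0,0,-0.1,40],[0,0,0,0,0,-0.05,40],[0,0,0,0,0,0,40]],
])

```text
time: 28.85
tool_pos: [0.4759, -0.3792, 0.0838]
tool_rot: [0.483, -0.483, 0.516, -0.516]
contact_force: [0.1, -0.3, -2.3]
gripper_width: 0.636
```

>>> carry_out([
  [[0,0,0,0,0,0,40]],
])

```text
time: 28.95
tool_pos: [0.4762, -0.3796, 0.0844]
tool_rot: [-0.483, 0.483, -0.516, 0.517]
contact_force: [0.6, -0.5, -2.5]
gripper_width: 0.635
```

>>> carry_out([
  [[0,0,0,0,0,-0.05,40],[0,0,0,0,0,-0.02,40],[0,0,0,0,0,0,40]],
])

```text
time: 29.25
tool_pos: [0.4765, -0.3799, 0.0829]
tool_rot: [-0.483, 0.483, -0.516, 0.517]
contact_force: [-1.5, 1.7, 4.9]
gripper_width: 0.625
```

>>> carry_out([
  [[0,0,0,0,0,0,76],[0,0,0,0,0,0,76],[0,0,0,0,0,0.4,76],[0,0,0,0,0,0.9,76],[0,0,0,0,0,0.9,76]],
])

```text
time: 29.75
tool_pos: [0.4756, -0.379, 0.1704]
tool_rot: [0.483, -0.483, 0.517, -0.516]
contact_force: [0.5, -0.2, 0.1]
gripper_width: 0.89
```

>>> carry_out([
  [[0,0,0.5,0,0.4,0.9,76],[0,0,0.98,0.03,0.76,0.9,72],[0,0,0.98,0.03,0.76,0.2,72],[0,0,0.98,0.03,0.76,0,72],[0,0,0.98,0.03,0.76,0,72]],
])

```text
time: 30.25
tool_pos: [0.481, -0.2409, 0.2516]
tool_rot: [0.557, -0.557, 0.434, -0.436]
contact_force: [-0.9, 0.6, 0.2]
gripper_width: 0.842
```

```bash
python3 look.py scene 60 60 150 140 4 pics/f10.png; python3 -c "
from h import *
s=plant.state();print(s['tool_pos'])"
```

```text
[ 0.48098287 -0.23713804  0.25076701]
```

View pics/f10.png

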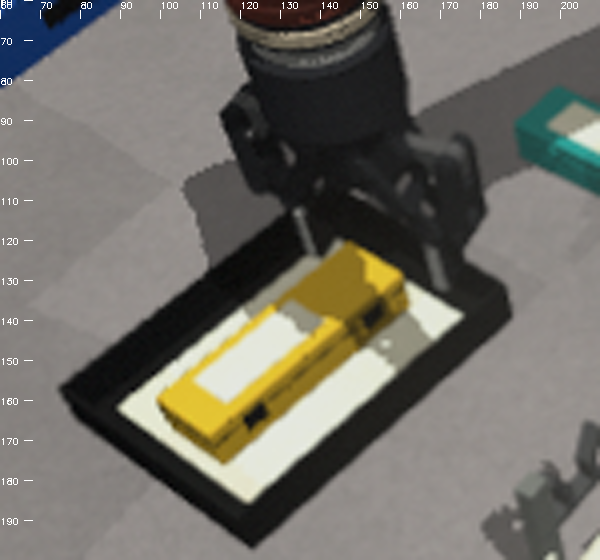

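>>> carry_out([
  [[0,0,0.6,0.03,0.6,0.1,72],[0,0,1,0.03,0.77,0,72],[0,0,1,0.03,0.77,0,72],[0,0,1,0.03,0.77,0,72],[0,0,1,0.03,0.77,0,72]],
])

```text
time: 30.8
tool_pos: [0.4868, -0.0935, 0.2545]
tool_rot: [0.62, -0.62, 0.34, -0.341]
contact_force: [1.2, 0.1, -0.1]
gripper_width: 0.847
```

>>> carry_out([
  [[0,0,1,0.03,0.77,0,72],[0,0,1,0.03,0.77,0,72],[0,0,1,0.03,0.77,0,72],[0,0,1,0.03,0.77,0,72],[0,0,1,0.03,0.77,0,72]],
])

```text
time: 31.3
tool_pos: [0.4928, 0.0606, 0.2546]
tool_rot: [0.67, -0.669, 0.227, -0.228]
contact_force: [1.2, -0.7, 0.6]
gripper_width: 0.847
```

>>> carry_out([
  [[0,0,1,0.03,0.77,0,72],[0,0,1,0.03,0.77,0,72],[0,0,1,0.03,0.77,0,72],[0,0,1,0.03,0.77,0,72],[0,0,1,0.03,0.77,0,72]],
])

```text
time: 31.8
tool_pos: [0.4988, 0.2147, 0.2546]
tool_rot: [0.699, -0.699, 0.107, -0.108]
contact_force: [0.0, 0.9, -0.1]
gripper_width: 0.843
```

>>> carry_out([
  [[0,0,1,0.03,0.77,0,72],[0,0,1,0.03,0.77,0,72],[0,0,1,0.03,0.6,0,72],[0,0,0.4,0,0,0,72],[0,0,0,0,0,0,72]],
])

```text
time: 32.3
tool_pos: [0.5024, 0.2991, 0.254]
tool_rot: [-0.707, 0.707, -0.025, 0.025]
contact_force: [0.4, -0.7, -0.6]
gripper_width: 0.842
```

>>> carry_out([
  [[0,0,0,0,0,0,72]],
])

```text
time: 32.4
tool_pos: [0.5025, 0.2982, 0.2537]
tool_rot: [-0.707, 0.707, -0.026, 0.026]
contact_force: [-0.2, -0.2, -0.2]
gripper_width: 0.844
```

>>> carry_out([
  [[0,0,1,0.04,0.6,0,72],[0,0,0.05,0,0.51,-0.2,72],[0,0,0,0,0,-0.6,72],[0,0,0,0,0,0,72],[0,0,0,0,0,0,72]],
])

```text
time: 32.9
tool_pos: [0.5039, 0.3424, 0.221]
tool_rot: [-0.707, 0.707, -0.0, -0.001]
contact_force: [0.6, 0.1, 0.7]
gripper_width: 0.846
```

```bash
python3 look.py scene 330 150 150 140 4 pics/h1.png
```

```text
(no output)
```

View pics/h1.png

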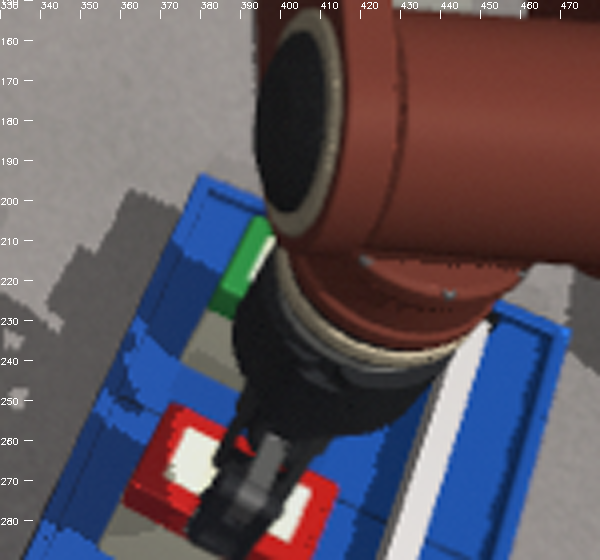

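>>> carry_out([
  [[0,0,0,0,0,-0.5,72],[0,0,0,0,0,-0.5,72],[0,0,0,0,0,-0.1,72],[0,0,0,0,0,0,72],[0,0,0,0,0,0,72]],
])

```text
time: 33.45
tool_pos: [0.5048, 0.3435, 0.1791]
tool_rot: [0.707, -0.707, -0.001, -0.0]
contact_force: [-0.7, 0.2, -0.3]
gripper_width: 0.847
```

>>> carry_out([
  [[0,0,0,0,0,0,40],[0,0,0,0,0,0,40],[0,0,0,0,0,0,40],[0,0,0,0,0,0,40]],
])

```text
time: 33.85
tool_pos: [0.5047, 0.3439, 0.1792]
tool_rot: [0.707, -0.707, -0.001, -0.0]
contact_force: [-1.6, 0.2, 5.4]
gripper_width: 0.602
```

>>> carry_out([
  [[0,0,0,0,0,0.3,40],[0,0,0,0,0,0.7,40],[0,0,0,0,0,0.9,40],[0,0,0,0.1,-0.4,0.3,40],[0,0,0,0.15,-0.75,0,40]],
])

```text
time: 34.35
tool_pos: [0.5148, 0.2979, 0.2684]
tool_rot: [0.708, -0.706, -0.003, -0.0]
contact_force: [-0.0, -0.7, -3.8]
gripper_width: 0.605
```

>>> carry_out([
  [[0,0,0,0.15,-0.75,0,40],[0,0,0,0.15,-0.75,0,40],[0,0,0,0.15,-0.75,0,40],[0,0,0,0.15,-0.75,0,40],[0,0,0,0.15,-0.75,0,40]],
])

```text
time: 34.85
tool_pos: [0.5434, 0.1452, 0.2639]
tool_rot: [-0.707, 0.707, -0.0, -0.001]
contact_force: [1.1, -0.5, -3.8]
gripper_width: 0.598
```

>>> carry_out([
  [[0,0,0,0.15,-0.75,0,40],[0,0,0,0.15,-0.75,0,40],[0,0,0,0.1,-0.4,0,40],[0,0,0,0,0,0,40],[0,0,0,0,0,0,40]],
])

```text
time: 35.35
tool_pos: [0.5596, 0.0714, 0.2647]
tool_rot: [0.707, -0.707, 0.0, 0.001]
contact_force: [-0.7, -0.4, -3.6]
gripper_width: 0.598
```

>>> carry_out([
  [[0,0,0,0.02,-0.32,-0.4,40],[0,0,0,0,0,-0.6,40],[0,0,0,0,0,-0.4,40],[0,0,0,0,0,0,40],[0,0,0,0,0,0,40]],
])

```text
time: 35.85
tool_pos: [0.5605, 0.059, 0.2087]
tool_rot: [0.707, -0.707, -0.0, 0.001]
contact_force: [0.2, 0.0, -3.0]
gripper_width: 0.604
```

```bash
python3 look.py scene 182 135 130 120 5 pics/h2.png
```

```text
(no output)
```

View pics/h2.png

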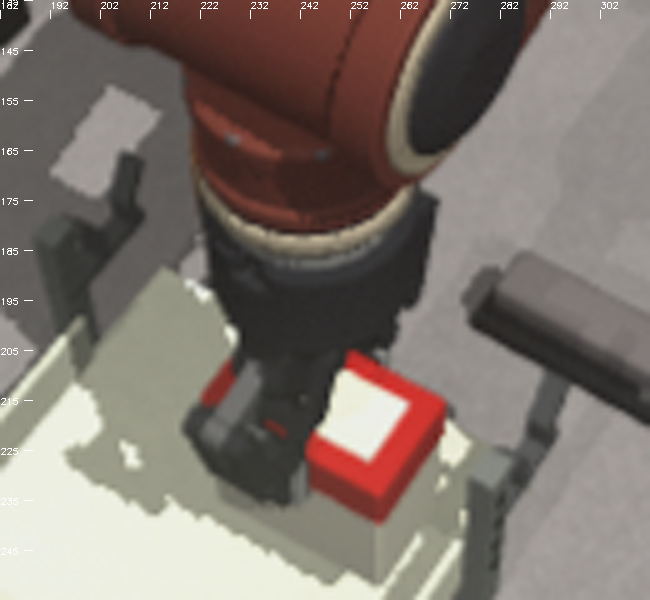

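>>> carry_out([
  [[0,0,0,0,0,-0.4,40],[0,0,0,0,0,-0.5,40],[0,0,0,0,0,-0.3,40],[0,0,0,0,0,0,40],[0,0,0,0,0,0,40]],
])

```text
time: 36.4
tool_pos: [0.5609, 0.0586, 0.1614]
tool_rot: [0.707, -0.707, -0.001, 0.001]
contact_force: [-0.1, 0.6, -3.5]
gripper_width: 0.6
```

>>> carry_out([
  [[0,0,0,0,0,-0.12,40],[0,0,0,0,0,-0.08,40],[0,0,0,0,0,0,40],[0,0,0,0,0,0,40]],
])

```text
time: 36.8
tool_pos: [0.5609, 0.0586, 0.1536]
tool_rot: [-0.707, 0.707, 0.001, -0.0]
contact_force: [0.1, 0.6, -3.5]
gripper_width: 0.6
```

>>> carry_out([
  [[0,0,0,0,0,-0.03,40],[0,0,0,0,0,0,40]],
])

```text
time: 37.0
tool_pos: [0.5611, 0.0586, 0.1532]
tool_rot: [-0.707, 0.707, 0.001, -0.0]
contact_force: [-3.4, -0.4, 4.3]
gripper_width: 0.601
```

>>> carry_out([
  [[0,0,0,0,0,0,72],[0,0,0,0,0,0,72],[0,0,0,0,0,0.5,72],[0,0,0,0,0,0.9,72],[0,0,0,-0.2,0.3,0.9,72]],
])

```text
time: 37.5
tool_pos: [0.553, 0.0699, 0.2447]
tool_rot: [-0.707, 0.707, -0.0, -0.0]
contact_force: [0.4, 1.0, 0.1]
gripper_width: 0.847
```

>>> carry_out([
  [[0,0,0,-0.5,0.8,0.1,72],[0,0,0,-0.55,0.85,0,72],[0,0,0,-0.55,0.85,0,72],[0,0,0,-0.55,0.85,0,72],[0,0,0,-0.55,0.85,0,72]],
])

```text
time: 38.0
tool_pos: [0.444, 0.2398, 0.2485]
tool_rot: [0.707, -0.707, -0.001, -0.0]
contact_force: [0.9, -0.4, 0.6]
gripper_width: 0.846
```

>>> carry_out([
  [[0,0,0,-0.55,0.85,0,72],[0,0,0,-0.55,0.85,0,72],[0,0,0,-0.5,0.8,0,72],[0,0,0,0,0,0,72],[0,0,0,0,0,0,72]],
])

```text
time: 38.5
tool_pos: [0.3806, 0.3391, 0.2483]
tool_rot: [-0.707, 0.707, 0.002, -0.001]
contact_force: [-1.3, 0.4, 0.2]
gripper_width: 0.844
```

>>> carry_out([
  [[0,0,0,0,-0.05,-0.6,72],[0,0,0,0,0,-0.7,72],[0,0,0,0,0,-0.4,72],[0,0,0,0,0,-0.1,72],[0,0,0,0,0,0,72]],
])

```text
time: 39.0
tool_pos: [0.3813, 0.3358, 0.1758]
tool_rot: [-0.707, 0.707, -0.0, -0.0]
contact_force: [0.8, 0.1, -0.3]
gripper_width: 0.841
```

>>> carry_out([
  [[0,0,0,0,0,0,72]],
])

```text
time: 39.1
tool_pos: [0.3818, 0.3366, 0.1774]
tool_rot: [0.707, -0.707, -0.001, -0.0]
contact_force: [-0.6, 0.2, 0.5]
gripper_width: 0.851
```

```bash
python3 look.py scene 330 130 150 140 4 pics/h3.png
```

```text
(no output)
```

View pics/h3.png

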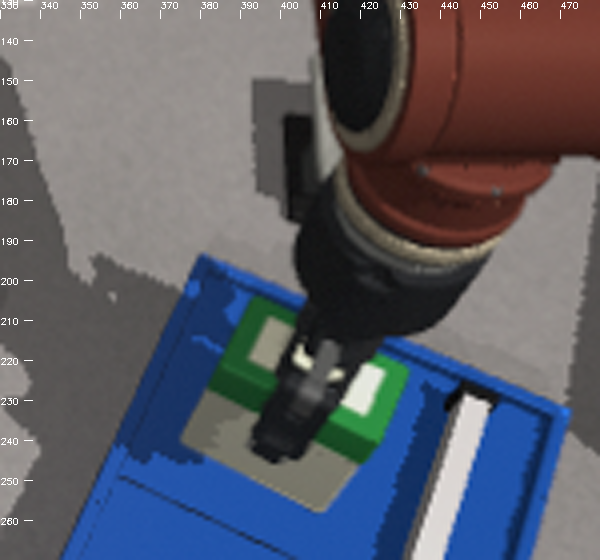

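>>> carry_out([
  [[0,0,0,0,0,0,40],[0,0,0,0,0,0,40],[0,0,0,0,0,0,40],[0,0,0,0,0,0,40]],
])

```text
time: 39.55
tool_pos: [0.3813, 0.3371, 0.1775]
tool_rot: [0.707, -0.707, -0.001, 0.0]
contact_force: [-2.0, -1.1, 5.4]
gripper_width: 0.601
```

>>> carry_out([
  [[0,0,0,0,0,0.3,40],[0,0,0,0,0,0.7,40],[0,0,0,0,0,0.9,40],[0,0,0,0.2,-0.4,0.5,40],[0,0,0,0.37,-0.75,0,40]],
])

```text
time: 40.05
tool_pos: [0.4045, 0.2919, 0.2765]
tool_rot: [0.708, -0.706, -0.004, -0.0]
contact_force: [1.7, -0.3, -2.9]
gripper_width: 0.604
```

>>> carry_out([
  [[0,0,0,0.37,-0.78,0,40],[0,0,0,0.37,-0.78,0,40],[0,0,0,0.37,-0.78,0,40],[0,0,0,0.37,-0.78,0,40],[0,0,0,0.37,-0.78,0,40]],
])

```text
time: 40.55
tool_pos: [0.4775, 0.1333, 0.2717]
tool_rot: [-0.707, 0.707, 0.0, -0.001]
contact_force: [-0.1, 1.0, -2.9]
gripper_width: 0.601
```

>>> carry_out([
  [[0,0,0,0.37,-0.78,0,40],[0,0,0,0.37,-0.78,0,40],[0,0,0,0.37,-0.78,0,40],[0,0,0,0.37,-0.78,0,40],[0,0,0,0.37,-0.78,0,40]],
])

```text
time: 41.05
tool_pos: [0.5515, -0.0227, 0.2716]
tool_rot: [0.707, -0.707, -0.0, 0.001]
contact_force: [-0.2, 0.6, -2.6]
gripper_width: 0.598
```

>>> carry_out([
  [[0,0,0,0.1,-0.4,0,40],[0,0,0,0,0,0,40],[0,0,0,0,0,0,40]],
])

```text
time: 41.35
tool_pos: [0.5551, -0.0369, 0.2717]
tool_rot: [0.707, -0.707, 0.0, 0.001]
contact_force: [0.4, 0.2, -3.2]
gripper_width: 0.602
```

>>> carry_out([
  [[0,0,0,0.09,-0.17,-0.5,40],[0,0,0,0,0,-0.7,40],[0,0,0,0,0,-0.3,40],[0,0,0,0,0,0,40],[0,0,0,0,0,0,40]],
])

```text
time: 41.85
tool_pos: [0.5593, -0.0435, 0.2128]
tool_rot: [0.707, -0.707, -0.001, 0.001]
contact_force: [-0.2, 0.5, -2.2]
gripper_width: 0.603
```

```bash
python3 look.py scene 172 135 130 120 5 pics/h4.png
```

```text
(no output)
```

View pics/h4.png

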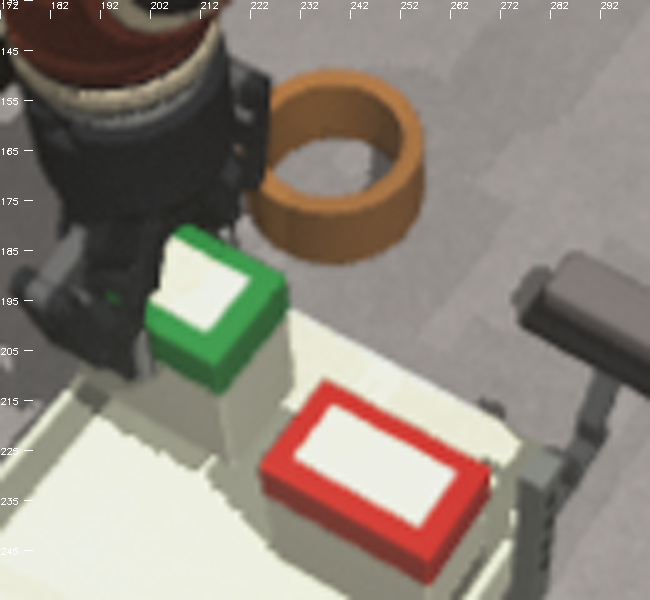

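>>> carry_out([
  [[0,0,0,0,0,-0.4,40],[0,0,0,0,0,-0.5,40],[0,0,0,0,0,-0.4,40],[0,0,0,0,0,0,40],[0,0,0,0,0,0,40]],
])

```text
time: 42.4
tool_pos: [0.559, -0.0442, 0.1597]
tool_rot: [0.707, -0.707, -0.0, 0.001]
contact_force: [0.7, -0.7, -3.0]
gripper_width: 0.605
```

>>> carry_out([
  [[0,0,0,0,0,-0.1,40],[0,0,0,0,0,-0.08,40],[0,0,0,0,0,0,40],[0,0,0,0,0,0,40]],
])

```text
time: 42.8
tool_pos: [0.5593, -0.0442, 0.1532]
tool_rot: [-0.707, 0.707, 0.001, -0.0]
contact_force: [0.2, 0.3, -2.8]
gripper_width: 0.602
```

>>> carry_out([
  [[0,0,0,0,0,-0.04,40],[0,0,0,0,0,-0.02,40],[0,0,0,0,0,0,40]],
])

```text
time: 43.1
tool_pos: [0.5596, -0.0443, 0.1516]
tool_rot: [-0.707, 0.707, 0.001, -0.0]
contact_force: [-2.9, -0.4, 4.4]
gripper_width: 0.605
```

>>> carry_out([
  [[0,0,0,0,0,0,72],[0,0,0,0,0,0,72],[0,0,0,0,0,0.5,72],[0,0,0,0,0,0.9,72],[0,0,0,0,0,0.9,60]],
])

```text
time: 43.6
tool_pos: [0.5587, -0.0441, 0.2427]
tool_rot: [0.707, -0.707, 0.0, 0.001]
contact_force: [0.7, 0.3, 0.3]
gripper_width: 0.706
```

>>> carry_out([
  [[0,0,0.5,-0.08,0.25,0,34],[0,0,0.97,-0.13,0.51,0,34],[0,0,0.97,-0.13,0.51,0,34],[0,0,0.97,-0.13,0.51,0,34],[0,0,0.97,-0.13,0.51,0,34]],
])

```text
time: 44.1
tool_pos: [0.5346, 0.0484, 0.2417]
tool_rot: [0.699, -0.698, -0.109, 0.11]
contact_force: [0.3, -0.1, -0.9]
gripper_width: 0.396
```

>>> carry_out([
  [[0,0,0.97,-0.13,0.51,0,34],[0,0,0.97,-0.13,0.51,0,34],[0,0,0.97,-0.13,0.51,0,34],[0,0,0.97,-0.13,0.51,0,34],[0,0,0.97,-0.13,0.51,0,34]],
])

```text
time: 44.6
tool_pos: [0.5086, 0.1504, 0.2417]
tool_rot: [0.67, -0.67, -0.225, 0.226]
contact_force: [0.3, -0.9, -0.1]
gripper_width: 0.397
```

>>> carry_out([
  [[0,0,0.97,-0.13,0.51,0,34],[0,0,0.97,-0.13,0.51,0,34],[0,0,0.97,-0.13,0.51,0,34],[0,0,0.97,-0.13,0.51,0,34],[0,0,0.97,-0.13,0.51,0,34]],
])

```text
time: 45.1
tool_pos: [0.4825, 0.2524, 0.2417]
tool_rot: [0.623, -0.622, -0.335, 0.336]
contact_force: [0.5, -0.4, -0.5]
gripper_width: 0.396
```

>>> carry_out([
  [[0,0,0.97,-0.13,0.51,0,34],[0,0,0.97,-0.13,0.51,0,34],[0,0,0.97,-0.13,0.51,0,34],[0,0,0.97,-0.13,0.51,0,34],[0,0,0.97,-0.13,0.51,0,34]],
])

```text
time: 45.6
tool_pos: [0.4565, 0.3543, 0.2417]
tool_rot: [0.557, -0.557, -0.435, 0.436]
contact_force: [0.4, -0.2, 0.3]
gripper_width: 0.393
```

>>> carry_out([
  [[0,0,0.97,-0.13,0.51,0,34],[0,0,0.97,-0.1,0.4,0,34],[0,0,0.97,0,0,0,34],[0,0,0,0,0,0,34],[0,0,0,0,0,0,34]],
])

```text
time: 46.1
tool_pos: [0.4477, 0.3897, 0.2419]
tool_rot: [0.511, -0.511, -0.488, 0.489]
contact_force: [0.0, 0.1, 0.9]
gripper_width: 0.396
```

```bash
python3 look.py scene 60 100 400 250 2 pics/h5.png
```

```text
(no output)
```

View pics/h5.png

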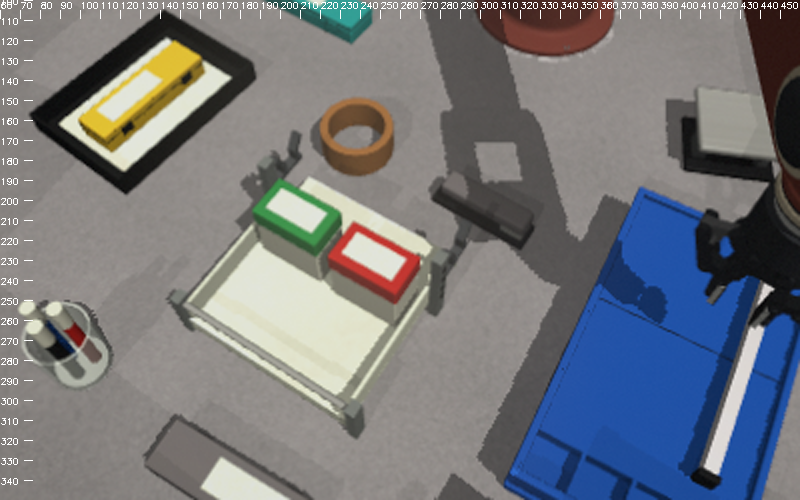

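```bash
python3 - <<'E'
from h import *
for p in('pics/scene0.png','pics/h5_f.png'):
  f=cv2.imread(p)[185:260,180:280]
  for nm,lo,hi in(("red",(0,150,90),(6,255,255)),("grn",(50,110,60),(75,255,255))):
    b=max(blobs(f,lo,hi),key=lambda b:b[1]); c=b[0]
    print(p,nm,c,b[2],onz('scene',c+[180,185],.12).round(4), cv2.minAreaRect(cv2.findNonZero(b[3])))
E
```

```text
pics/scene0.png red [66.9 47.5] [44, 26, 46, 40] [0.5714 0.0649 0.12  ] ((66.54598999023438, 44.80712127685547), (42.27141189575195, 25.929370880126953), 29.357751846313477)
pics/scene0.png grn [29.1 22.3] [7, 4, 44, 38] [ 0.5643 -0.0383  0.12  ] ((29.00214385986328, 21.19098663330078), (39.69870376586914, 24.170799255371094), 31.82744789123535)
pics/h5_f.png red [67.9 47. ] [44, 27, 46, 40] [0.5693 0.066  0.12  ] ((67.21842956542969, 44.143341064453125), (41.175357818603516, 25.812978744506836), 33.27488327026367)
pics/h5_f.png grn [27.9 22.6] [7, 5, 43, 34] [ 0.5663 -0.04    0.12  ] ((27.548112869262695, 21.806941986083984), (39.576873779296875, 22.92945671081543), 29.24882698059082)
```

>>> carry_out([
  [[0,0,0.9,-0.14,0.6,0,34],[0,0,0.51,-0.13,0.51,0,34],[0,0,0,0,0,-0.7,34],[0,0,0,0,0,-0.6,34],[0,0,0,0,0,-0.2,34]],
])

```text
time: 46.65
tool_pos: [0.436, 0.433, 0.1792]
tool_rot: [0.487, -0.486, -0.511, 0.515]
contact_force: [-0.2, -1.1, -0.8]
gripper_width: 0.397
```

>>> carry_out([
  [[0,0,0,0,0,0,34],[0,0,0,0,0,0,34]],
])

```text
time: 46.85
tool_pos: [0.4378, 0.4343, 0.1836]
tool_rot: [-0.486, 0.487, 0.514, -0.513]
contact_force: [0.4, -0.2, -0.4]
gripper_width: 0.399
```

```bash
python3 look.py scene 360 170 120 140 4 pics/h6.png
```

```text
(no output)
```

View pics/h6.png

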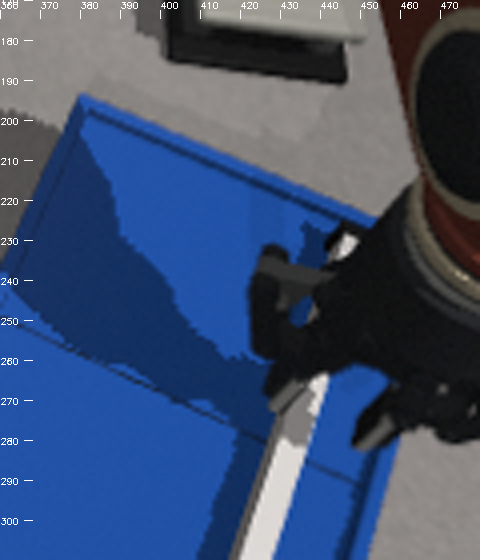

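>>> carry_out([
  [[0,0,0,-0.02,0,-0.5,34],[0,0,0,0,0,-0.5,34],[0,0,0,0,0,-0.25,34],[0,0,0,0,0,0,34],[0,0,0,0,0,0,34]],
])

```text
time: 47.4
tool_pos: [0.4369, 0.4346, 0.1337]
tool_rot: [-0.486, 0.486, 0.514, -0.513]
contact_force: [-0.2, 0.3, 0.4]
gripper_width: 0.396
```

>>> carry_out([
  [[0,0,0,0,0,-0.08,34],[0,0,0,0,0,0,34],[0,0,0,0,0,0,34]],
])

```text
time: 47.7
tool_pos: [0.4366, 0.4344, 0.1299]
tool_rot: [-0.486, 0.486, 0.514, -0.513]
contact_force: [0.2, 0.5, -0.7]
gripper_width: 0.4
```

>>> carry_out([
  [[0,0,0,0,0,0,5],[0,0,0,0,0,0,5],[0,0,0,0,0,0,5],[0,0,0,0,0,0,5],[0,0,0,0,0,0,5]],
])

```text
time: 48.2
tool_pos: [0.4366, 0.4344, 0.1298]
tool_rot: [-0.486, 0.486, 0.514, -0.513]
contact_force: [-0.3, -0.1, 3.4]
gripper_width: 0.15
```

>>> carry_out([
  [[0,0,0,0,0,0.3,5],[0,0,0,0,0,0.7,5],[0,0,0,0,0,0.9,5],[0,0,0,0,0,0.9,5],[0,0,0,0,0,0.7,5]],
])

```text
time: 48.7
tool_pos: [0.4364, 0.4342, 0.2718]
tool_rot: [-0.486, 0.486, 0.514, -0.513]
contact_force: [-0.0, 0.1, -1.9]
gripper_width: 0.147
```

>>> carry_out([
  [[0,0,-0.4,0.03,-0.25,0,5],[0,0,-0.975,0.062,-0.455,0,5],[0,0,-0.975,0.062,-0.455,0,5],[0,0,-0.975,0.062,-0.455,0,5],[0,0,-0.975,0.062,-0.455,0,5]],
])

```text
time: 49.2
tool_pos: [0.4467, 0.3497, 0.2668]
tool_rot: [0.559, -0.558, -0.432, 0.435]
contact_force: [-0.6, 0.4, -2.3]
gripper_width: 0.153
```

>>> carry_out([
  [[0,0,-0.975,0.062,-0.455,0,5],[0,0,-0.975,0.062,-0.455,0,5],[0,0,-0.975,0.062,-0.455,0,5],[0,0,-0.975,0.062,-0.455,0,5],[0,0,-0.975,0.062,-0.455,0,5]],
])

```text
time: 49.7
tool_pos: [0.4589, 0.2588, 0.2669]
tool_rot: [0.624, -0.624, -0.332, 0.334]
contact_force: [-0.7, -0.5, -1.3]
gripper_width: 0.156
```

>>> carry_out([
  [[0,0,-0.975,0.062,-0.455,0,5],[0,0,-0.975,0.062,-0.455,0,5],[0,0,-0.975,0.062,-0.455,0,5],[0,0,-0.975,0.062,-0.455,0,5],[0,0,-0.975,0.062,-0.455,0,5]],
])

```text
time: 50.2
tool_pos: [0.4712, 0.168, 0.267]
tool_rot: [0.671, -0.671, -0.221, 0.224]
contact_force: [0.1, 0.4, -1.8]
gripper_width: 0.153
```

>>> carry_out([
  [[0,0,-0.975,0.062,-0.455,0,5],[0,0,-0.975,0.062,-0.455,0,5],[0,0,-0.975,0.062,-0.455,0,5],[0,0,-0.975,0.062,-0.455,0,5],[0,0,-0.975,0.062,-0.455,0,5]],
])

```text
time: 50.7
tool_pos: [0.4835, 0.0773, 0.267]
tool_rot: [0.699, -0.699, -0.104, 0.107]
contact_force: [0.3, 0.1, -1.9]
gripper_width: 0.145
```

>>> carry_out([
  [[0,0,-0.975,0.062,-0.455,0,5],[0,0,-0.975,0.062,-0.455,0,5],[0,0,-0.975,0.062,-0.3,0,5],[0,0,-0.4,0,0,0,5],[0,0,0,0,0,0,5]],
])

```text
time: 51.2
tool_pos: [0.4913, 0.03, 0.2679]
tool_rot: [0.707, -0.706, -0.024, 0.026]
contact_force: [-0.2, -0.1, -2.0]
gripper_width: 0.151
```

>>> carry_out([
  [[0,0,0,0,0,0,5],[0,0,0,0,0,0,5]],
])

```text
time: 51.4
tool_pos: [0.4919, 0.0306, 0.269]
tool_rot: [0.707, -0.707, -0.026, 0.026]
contact_force: [0.8, 0.1, -2.3]
gripper_width: 0.147
```

>>> carry_out([
  [[0,0,-0.6,0.06,-0.3,0,5],[0,0,-0.45,0,-0.3,0,5],[0,0,0,0,0,-0.7,5],[0,0,0,0,0,-0.6,5],[0,0,0,0,0,-0.2,5]],
])

```text
time: 51.9
tool_pos: [0.4931, 0.0053, 0.2065]
tool_rot: [0.707, -0.707, 0.003, 0.0]
contact_force: [-0.4, -1.5, -2.4]
gripper_width: 0.15
```

>>> carry_out([
  [[0,0,0,0,0,0,5],[0,0,0,0,0,0,5]],
])

```text
time: 52.1
tool_pos: [0.4951, 0.0056, 0.2105]
tool_rot: [-0.707, 0.707, -0.0, 0.001]
contact_force: [0.9, 0.2, -2.2]
gripper_width: 0.153
```

```bash
python3 look.py scene 182 145 120 100 6 pics/k1.png; python3 look.py top 195 98 104 90 7 pics/k2.png
```

```text
(no output)
```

View pics/k1.png

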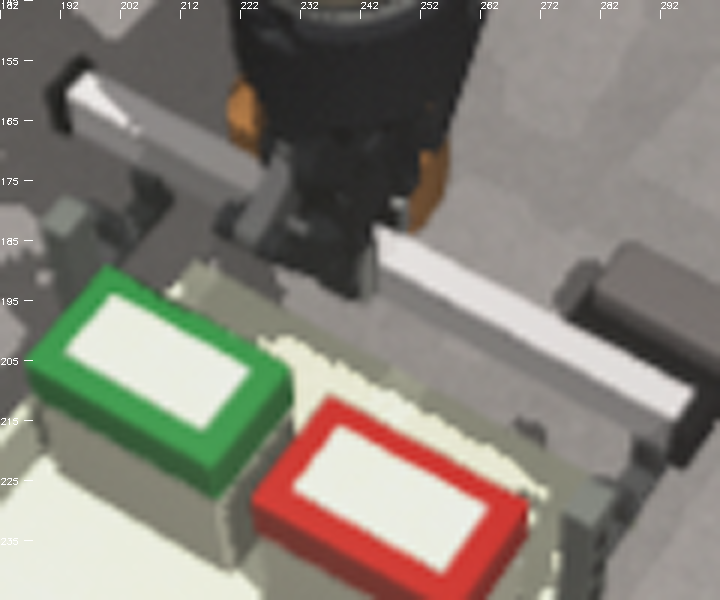

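View pics/k2.png

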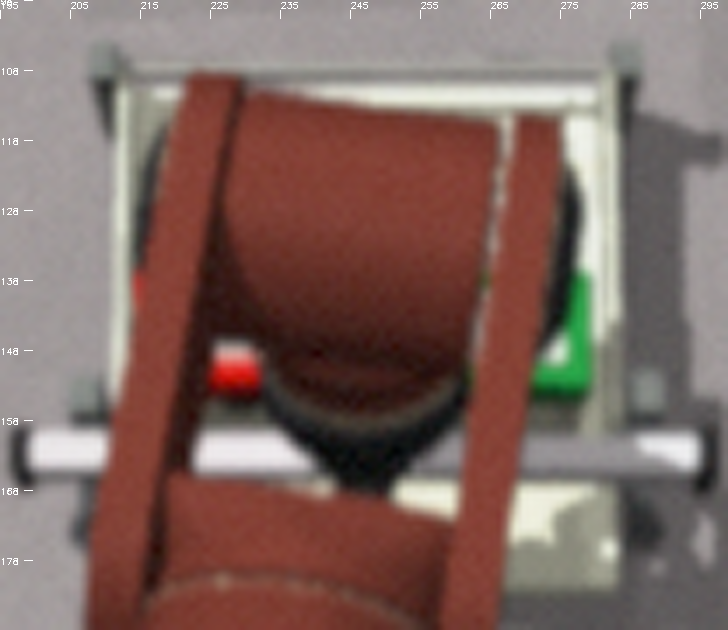

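>>> carry_out([
  [[0,0,0,-0.02,0.02,-0.4,5],[0,0,0,0,0,-0.4,5],[0,0,0,0,0,-0.2,5],[0,0,0,0,0,0,5],[0,0,0,0,0,0,5]],
])

```text
time: 52.7
tool_pos: [0.4943, 0.0068, 0.1703]
tool_rot: [-0.707, 0.707, -0.0, 0.001]
contact_force: [-0.1, -0.1, -1.8]
gripper_width: 0.153
```

>>> carry_out([
  [[0,0,0,0,0,-0.12,5],[0,0,0,0,0,-0.08,5],[0,0,0,0,0,0,5]],
])

```text
time: 53.0
tool_pos: [0.4935, 0.0068, 0.161]
tool_rot: [0.707, -0.707, 0.001, -0.0]
contact_force: [-0.8, 0.3, -2.2]
gripper_width: 0.152
```

>>> carry_out([
  [[0,0,0,0.02,0,-0.07,5],[0,0,0,0,0,-0.05,5],[0,0,0,0,0,0,5],[0,0,0,0,0,0,5]],
])

```text
time: 53.4
tool_pos: [0.4945, 0.0068, 0.1565]
tool_rot: [0.707, -0.707, 0.001, -0.001]
contact_force: [0.2, -0.6, -2.0]
gripper_width: 0.151
```

>>> carry_out([
  [[0,0,0,0,0,-0.03,5],[0,0,0,0,0,-0.02,5],[0,0,0,0,0,0,5]],
])

```text
time: 53.7
tool_pos: [0.4948, 0.0068, 0.1558]
tool_rot: [-0.707, 0.707, -0.001, 0.001]
contact_force: [-4.1, -1.0, 5.6]
gripper_width: 0.148
```

>>> carry_out([
  [[0,0,0,0,0,0,30],[0,0,0,0,0,0,30],[0,0,0,0,0,0.3,30],[0,0,0,0,0,0.8,30],[0,0,0,0,0,0.9,30]],
])

```text
time: 54.2
tool_pos: [0.4938, 0.0069, 0.2348]
tool_rot: [0.707, -0.707, 0.002, 0.0]
contact_force: [0.6, 0.8, 0.3]
gripper_width: 0.352
```

>>> carry_out([
  [[0,0,0,-0.5,0,0.9,30],[0,0,0,-0.8,0.3,0.9,30],[0,0,0,-0.3,0.8,0.3,30],[0,0,0,0,0.8,0,30],[0,0,0,0,0.8,0,30]],
])

```text
time: 54.7
tool_pos: [0.4304, 0.1158, 0.321]
tool_rot: [0.707, -0.707, -0.001, -0.002]
contact_force: [0.3, -0.4, -1.0]
gripper_width: 0.353
```

>>> carry_out([
  [[0,0,0,0,0.8,0,30],[0,0,0,0,0.8,0,30],[0,0,0,0,0.6,0,30],[0,0,0,0,0,0,30],[0,0,0,0,0,0,30]],
])

```text
time: 55.2
tool_pos: [0.4305, 0.2029, 0.3191]
tool_rot: [-0.707, 0.707, -0.0, 0.0]
contact_force: [0.1, 0.3, 0.3]
gripper_width: 0.35
```

```bash
python3 look.py scene 182 165 120 90 6 pics/k3.png; python3 look.py top 195 98 210 120 3 pics/k4.png
python3 - <<'E'
from h import *
for n,fs,off in(('scene',('pics/scene0.png','pics/k3_f.png'),(185,260,180,280)),('top',('pics/top0.png','pics/k4_f.png'),(125,160,205,290))):
 for p in fs:
  f=cv2.imread(p)[off[0]:off[1],off[2]:off[3]]
  for nm,lo,hi in(("red",(0,150,90),(6,255,255)),("grn",(50,110,60),(75,255,255))):
    b=max(blobs(f,lo,hi),key=lambda b:b[1]); c=b[0]+[off[2],off[0]]
    print(p,nm,c,onz(n,c,.12).round(4))
E
```

```text
pics/scene0.png red [246.9 232.5] [0.5714 0.0649 0.12  ]
pics/scene0.png grn [209.1 207.3] [ 0.5643 -0.0383  0.12  ]
pics/k3_f.png red [248.  232.1] [0.5694 0.0663 0.12  ]
pics/k3_f.png grn [208.1 207.4] [ 0.5657 -0.04    0.12  ]
pics/top0.png red [228.2 146.2] [0.5529 0.0587 0.12  ]
pics/top0.png grn [263.8 147.8] [ 0.5485 -0.0429  0.12  ]
pics/k4_f.png red [228.  146.5] [0.552  0.0593 0.12  ]
pics/k4_f.png grn [264.3 146.7] [ 0.5518 -0.0443  0.12  ]
```

View pics/k3.png

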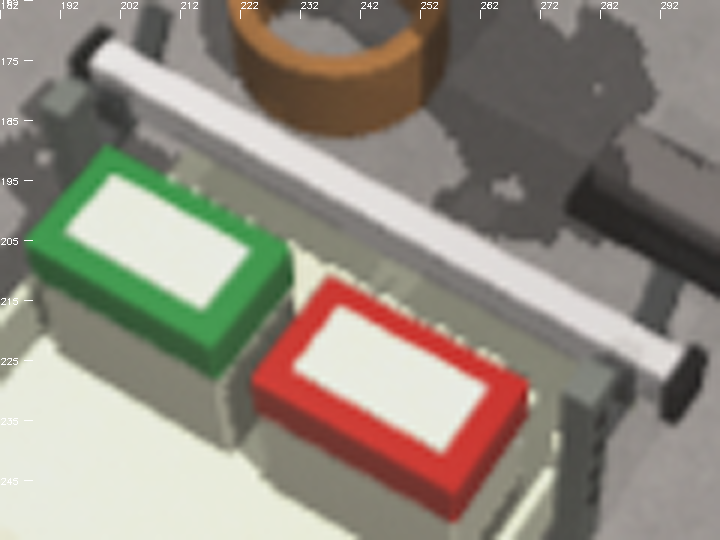

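View pics/k4.png

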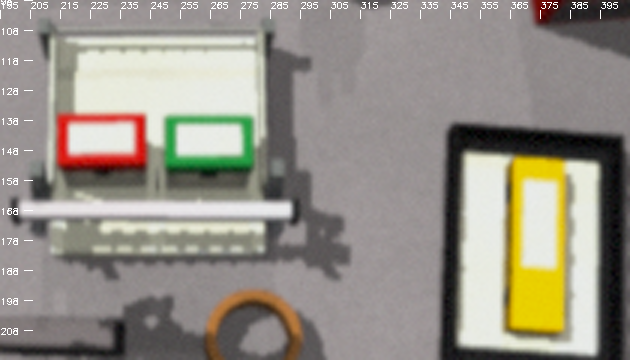

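```bash
python3 -c "
from plant import *
print(state()['joint_vel'].round(3)); print(job_done()); print(state()['time'])"
```

```text
[-0.009  0.001  0.005  0.001 -0.001  0.002]
the job is handed in; nothing more can be done
None
the job is handed in; nothing more can be done
```

I finished the job and handed it in at about 55 s of the 147 s allowed; no verdict was reported. The order was: bar onto the crate lid, red box and then green box onto the lid, yellow case turned 90° and laid in the black tray, red and green boxes back in their own bays, and the bar back in both brackets.

- **Boxes:** In both views each lid lies within about 4 mm of where it started. The largest shift was green in the top view, 3.6 mm, against the 15 mm limit. Both stand upright and on their own sides.
- **Bar:** It looks the same as at the start in both views and seated with the arm at (0.4948, 0.0068), against (0.4944, 0.0065) at the first grasp. I did not measure its final height by triangulation. That it is seated rests on the arm height when contact came and on the pictures.
- **Case:** It lies flat in the tray, near the middle; I judged this by eye.
- **Tape roll and stapler:** Neither appears to have moved, judged by eye. In the last scene view the arm's shadow partly covers the stapler, but its end is in the same place in the top view.
- **Disagreement:** At known heights the two cameras differed by about 3–4 mm. Triangulated heights came out about 2–5 mm lower than the text's on the rack and crate points, and one tray corner I read badly came out further off. I averaged the two views and used the wrist force to find contact at each placing.

The arm ended clear of everything, with wrist forces near zero.

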